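# Transfer a freshly lacquered sample board to the drying frame on a scraper

## Robot

A 6-joint arm with a two-finger parallel gripper is mounted at the origin on a cart in front of the work surface, level with it; the furniture and walls round the work are solid. World frame = base frame: x ahead of the robot, y to its left, z up, the work surface at z = 0. Lengths are in mm, angles in rad, forces in N, time in s.
With the tool pointing down it reaches from about 350 to 775 mm from the base axis. Payload 7.3 kg.
Tool frame: the origin (TCP) lies at the very end of the fingers, on their centre line; the grasp point (between the pads) lies 19 mm behind it (ctrl.grip_depth is the distance from the TCP to the grasp point, in mm); z points along the fingers, x is the direction in which the jaws open and shut, and the axes are right-handed (so a half turn about z gives the same grasp; the last joint's range is limited). The gripper opens to 92 mm and grips with 3 to 60 N. Pads are 19 mm wide; open, the fingers measure 130 mm over their backs; the gripper's body (75 mm by 190 mm) begins 47 mm behind the grasp point.
Start: joints at [1.163, 0.342, 1.524, -0, 1.275, -0.146], TCP at [135.865, 507.135, 226.741] pointing down, gripper open.
Joint ranges: [-2.53, 2.53], [-0.77, 2.02], [0.04, 2.7], [-1, 4.14], [0.28, 2.66], [-3.11, 3.11]. Speed limits (rad/s): [2.57, 2.57, 3.14, 3.14, 3.14, 3.14].

## Interface

Orientations are given as a unit quaternion [x, y, z, w].
In Python, from plant import readout, vision, ctrl gives the robot as it stands.
- The arm moves only by the tool jog_arm, never from a script. Its argument "motion" is a list that holds one entry, the list of rows, each a list of 5 numbers: the closure, from 0 (fully open) to 1 (shut), then the shift along the tool's x, y, z in m, then the turn about the tool's z in rad. A call has 1 to 5 rows; each row is the pose to reach, as a shift and turn from the pose commanded when the call began, along the tool's axes at that moment; what a row does not reach only later rows make up. A row lasts 1/8 s, in which the tool goes at most 62.5 mm and 10.7 degrees, less where a joint would pass 70% of its speed; a pose out of reach is approached as far as the arm can. A call with a gripper value outside its range is refused whole. The fingers move at their own pace and stop on an object; "force" is the grip in N (left out, the last holds). Time passes only in rows, so rows that repeat a pose let the fingers close. It gives the time, the measured TCP pose, the force and the opening at its end, in the units of the state.
- readout.sense(): the state, without advancing time (a new reading comes with each control period).
- vision.get_image(name): name is "scene" or "top" or "wrist"; returns a dict with "frame" (420x560x3 uint8, red, green, blue), "z_map" (420x560 float32, mm along the optical axis (not along the pixel's ray), 0 where there is no reading), "camera_matrix" (3x3 intrinsics, pixels), "pose" (4x4, takes a point from camera to world coordinates); the wrist camera has in their place "T_tool_cam" (4x4, takes a point from camera to tool coordinates, whose origin is the TCP and whose axes are the tool frame's). Camera axes: x right, y down, z forward; pixel columns grow to the right and rows downward; lengths in mm; the calibration is good to about 2 mm. A picture is of the moment at which its call begins: read the wrist's pose just before it.
- ctrl.hand_in(): hands the job in, once; it reports no verdict.
Trained networks look in the newest picture that a camera, given by its name, has taken for a name from the list of things; names that differ only in an ending like _2 or _b are one class to them, and where a whole thing is asked for, a point or a joint stands for the part that bears it (a point fixed in the world has none). Each returns a list of dicts, best first, with "score" (0 to 1); they miss things now and then, are a little off and sometimes report something else, mostly with a low value. They report only what shows in the picture. A call takes as long as a camera call.
- vision.look_for(target, camera): "location" ([x, y, z] in mm, in world coordinates, good to about 4 mm: the middle of the surface that is visible of it).
- vision.silhouettes(target, camera): "pixels" (420x560 bool, what is visible of it).
- vision.mark_of(target, camera): "location" ([x, y, z] in mm, in world coordinates, good to about 4 mm: a listed point, or the origin of a listed thing).
The state is a dict: "time": time; "joints": joint angles; "qvel": joint speeds; "joint_torque": joint torques, N m; "tool_pos": TCP position; "orientation": TCP orientation; "force": force on the tool from outside, world axes, zero at the start; "moment": the same for the moment, N m; "grip_width": opening from 0.0 (shut) to 1.0 (fully open).
Only numpy, scipy, OpenCV 4.12 (cv2) and the standard library are available. Lean on these libraries where they do the work, as an engineer would, in place of code of your own. Each camera call takes 0.05 s, during which the arm holds its last target.

## Task

The sample board on the coating stand has a freshly lacquered red face, so neither the gripper nor the arm may touch the board. Pick up the scraper by its taped handle, slide the blade under the board between the stand's two bearers, lift the board on it, carry it over about level and set it down gently, face up, in the empty drying frame, flat on both ledges inside the four corner stops. Then draw the blade out, leave the board there, and lay the scraper down flat on the bench the same way up as it lay; leave the cup, the cork block and the whetstone where they are.

Things in the scene. Friction and masses are not known exactly. Their poses are not given: they have to be found in the camera images.
- scraper: lacquer scraper, loose, 213 long, 70 wide, 22 high, 0.16 kg, lying flat. Blade along its -y, black taped handle along +y, z up. Origin on the underside where neck and handle meet, at bench height when it lies flat. Neck and blade are one flat 1.8 mm plate, 27 mm wide at y = 0, 45 at y = -42, 70 at the tip y = -106 (blade from -42 to -106)
- scraper_grip (a point): centre of the scraper's handle, near its centre of mass, 11 mm above the underside; scraper's axes. The handle is an oval bar along y: 42 wide (x), 22 high, widest at this height; it runs from 61 mm ahead of this point (-y) to 57 mm behind
- scraper_blade (a point): on the blade's top face, mid-blade, 65 mm ahead (-y) of the scraper's origin and 41 mm behind the tip; scraper's axes. With the handle level the plate slopes down to the tip by 0.064 rad: its top is 12.4 mm above the scraper's underside at y = 0, 8.3 here, 5.6 at the tip (underside there 3.8)
- sample_board: sample board, loose, about 0.08 kg: 90 mm (its x) by 130 mm (its y) by 6 mm thick, glossy dark red wet face up, bare wood edges and underside. Origin at the centre of its underside, z up
- coating_stand: coating stand, fixed: plywood foot 130 (x) by 160 (y) by 10 mm; two bearers along x, 110 long, top 40 mm above the bench, centred at y = -56 and +56, 14 wide (8 on top). The board lies across them, its x about along the stand's x. Between them a clear channel 98 wide, 10 to 40 mm up, open at both ends (-x nearer the robot, and +x). Origin at the centre of the underside, z up
- drying_frame: empty drying frame, fixed, pale wood: base 118 (x) by 170 (y) by 10 mm; ledges along x, |y| = 50 to 71, top 40 mm up; cheeks |y| = 71 to 85, 56 high, dowels on top to 62; corner stops on the ledges, |x| = 51 to 59, 50 high. The channel between the ledges, above 10 mm, is 100 wide and open at both ends and above. Origin at the centre of the underside, z up
- frame_pocket (a point): centre of the drying frame's pocket at ledge height, 40 mm above the bench; frame's axes. The pocket between stops and cheeks is 102 (x) by 142 mm (y); the board's origin belongs here, its x along the frame's x, either way round. (Another frame at the back of the bench already holds a black board)
- lacquer_cup: small white cup with red lacquer, 62 diameter, 48 high, loose; origin at the centre of its underside. Leave alone.
- cork_block: cork sanding block 48 x 78 x 28 mm, loose; origin at the centre of its underside. Leave alone.
- whetstone: two-coloured whetstone 42 x 120 x 24 mm, loose; origin at the centre of its underside, long along its y. Leave alone.

How it is judged:
By the outcome, as a careful person would: the job done as asked, in the order asked, and still so for the second after the job is handed in, with the robot touching nothing.
It also fails if it takes over 58 s, if anything falls off the work surface, if the arm or the gripper's body presses on something with over 40 N, if the wrist force passes 120 N, or if a joint passes its speed limit or range.

## Working session

There is one attempt and no reset: what is moved stays moved. The work goes in short steps, Python scripts to look and compute and a tool call to move; the robot and the scene stay as the last step left them, time stands still between calls to the robot, and variables do not carry over. Pictures are saved under pics/ and viewed, and the job is handed in when it is done.

Besides the shell and the picture viewer there is one more tool, called after ">>>" as name(argument=value, ...) on one line, values as JSON. jog_arm: Moves the arm, as the interface text tells. Its arguments: {"type":"object","properties":{"motion":{"type":"array"},"force":{"type":"number"}},"required":["motion"]}

```bash
ls; mkdir -p pics; python3 - <<'E'
from plant import readout, vision, ctrl
import cv2
print(readout.sense())
for n in ["scene","top"]:
    im=vision.get_image(n); cv2.imwrite(f"pics/{n}0.png",im["frame"][:,:,::-1]); print(n,im["camera_matrix"],im["pose"])
print(ctrl.grip_depth)
E
```

```text
pics
{'time': 0.0, 'joints': array([ 1.16300202e+00,  3.42701570e-01,  1.52503076e+00, -1.56361445e-05,
        1.27542291e+00, -1.45983610e-01]), 'qvel': array([-0.00044994,  0.00102321, -0.00055614, -0.00070837,  0.00035732,
       -0.00050641]), 'joint_torque': array([-2.71343903e-03, -4.31224930e+01, -2.44216508e+01,  7.15126027e-02,
        5.58308023e-02, -1.36696153e-04]), 'tool_pos': array([135.69125049, 506.72433274, 226.05116128]), 'orientation': array([ 7.93355153e-01,  6.08758566e-01, -6.78797423e-04,  3.86924711e-04]), 'force': array([-0.16467448, -0.52124874, -0.08226981]), 'moment': array([ 0.03990307,  0.01303692, -0.03259512]), 'grip_width': 1.0003900827979522}
scene [[417.55492585   0.         273.31077856]
 [  0.         417.55492585 209.08890221]
 [  0.           0.           1.        ]] [[ 6.71690966e-01 -5.56455385e-01  4.89069168e-01  2.24345518e+01]
 [-7.40722272e-01 -4.93114391e-01  4.56255097e-01 -7.14973531e+02]
 [-1.27185603e-02 -6.68726852e-01 -7.43399379e-01  8.85979463e+02]
 [ 0.00000000e+00  0.00000000e+00  0.00000000e+00  1.00000000e+00]]
top [[384.08277992   0.         282.24029186]
 [  0.         384.08277992 208.24258117]
 [  0.           0.           1.        ]] [[-1.47587159e-02 -9.77216918e-01  2.11729251e-01  3.42863432e+02]
 [-9.99869311e-01  1.58211467e-02  3.32455298e-03 -1.73654134e+02]
 [-6.59860895e-03 -2.11652514e-01 -9.77322706e-01  1.02056915e+03]
 [ 0.00000000e+00  0.00000000e+00  0.00000000e+00  1.00000000e+00]]
18.8
```

View pics/scene0.png

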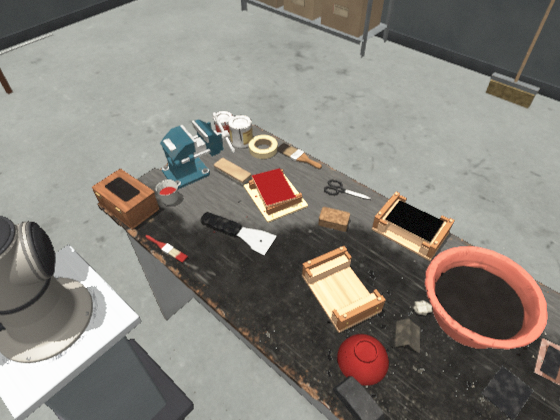

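View pics/top0.png

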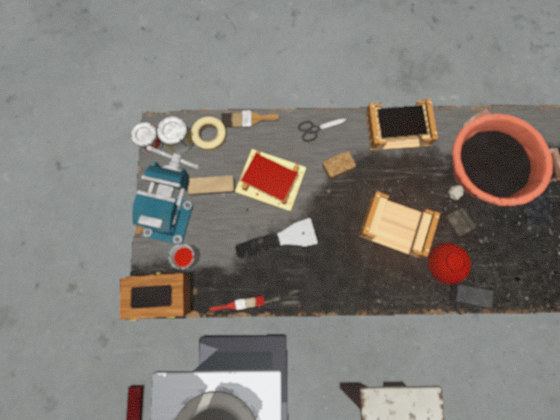

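The scene view shows the scraper at about (238,232), its handle to the left. The stand with the red board is at (275,190), the empty frame at (342,290), and a distractor frame at (412,222). In the top view they are at (277,238), (271,178) and (400,225). The arm is out of the top camera's view.

```bash
cat > h.py <<'E'
import numpy as np, cv2
from plant import readout, vision, ctrl
def pts(im,mask):
    v,u=np.nonzero(mask&(im["z_map"]>0)); z=im["z_map"][v,u].astype(float); K=im["camera_matrix"]
    c=np.stack([(u-K[0,2])*z/K[0,0],(v-K[1,2])*z/K[1,1],z,np.ones_like(z)])
    return (im["pose"]@c)[:3].T,u,v
def rect(p):
    (c,s,a)=cv2.minAreaRect(p[:,:2].astype(np.float32)); return np.round(c,1),np.round(s,1),round(a,2)
E
python3 - <<'E'
from h import *
for cam in ["top","scene"]:
    im=vision.get_image(cam)
    np.savez(f"{cam}.npz",**im)
    for n in ["scraper","scraper_grip","scraper_blade","sample_board","coating_stand","drying_frame","frame_pocket","lacquer_cup","cork_block","whetstone"]:
        print(cam,n,[(np.round(d["location"],0),round(d["score"],2)) for d in vision.mark_of(n,cam)][:3])
    for n in ["scraper","sample_board","coating_stand","drying_frame"]:
        for d in vision.silhouettes(n,cam)[:2]:
            p,u,v=pts(im,d["pixels"]); print(cam,n,round(d["score"],2),len(p),"rect",rect(p),"z",np.round(np.percentile(p[:,2],[5,50,95]),1),"px",u.min(),u.max(),v.min(),v.max())
            np.save(f"{cam}_{n}_{round(d['score'],2)}.npy",d["pixels"])
E
```

```text
top scraper [(array([ 473., -152.,    2.]), 0.94)]
top scraper_grip [(array([ 465., -101.,   10.]), 0.71)]
top scraper_blade [(array([ 494., -213.,    4.]), 0.75)]
top sample_board [(array([ 644., -138.,   40.]), 0.96)]
top coating_stand [(array([ 641., -137.,    2.]), 0.91)]
top drying_frame [(array([ 470., -150.,    2.]), 0.67), (array([ 509., -471.,   -4.]), 0.6)]
top frame_pocket [(array([ 513., -477.,   40.]), 0.74)]
top lacquer_cup [(array([432.,  88.,   1.]), 0.58)]
top cork_block [(array([ 680., -325.,   -1.]), 0.92)]
top whetstone [(array([624.,  22.,  -2.]), 0.98)]
top scraper 0.69 1440 rect (array([ 476.8, -148.5]), array([ 71.6, 216.9]), 14.27) z [ 4.3 12.3 24.3] px 235 316 218 258
top scraper 0.42 859 rect (array([ 642.4, -140.9]), array([160.7, 128.3]), 70.02) z [ 7.7 11.1 34.6] px 237 305 151 208
top sample_board 0.68 1579 rect (array([ 640.5, -137.3]), array([129.7,  90.8]), 62.3) z [43.8 46.7 49.6] px 241 297 153 201
top coating_stand 0.95 955 rect (array([ 645.6, -141.1]), array([158.6, 134.8]), 69.51) z [ 7.7 11.1 36.4] px 237 305 151 209
top drying_frame 0.79 3197
[... 624 characters left out ...]
26.,    3.]), 0.86)]
scene whetstone [(array([631.,  20.,  -2.]), 0.87)]
scene scraper 0.8 1071 rect (array([ 480.4, -153.8]), array([ 67.3, 208.1]), 10.77) z [ 5.  11.1 22.4] px 202 274 213 253
scene scraper 0.65 944 rect (array([ 647.4, -139.6]), array([171.9, 135.7]), 69.52) z [ 3.9 10.5 37.8] px 244 307 181 221
scene sample_board 0.85 1080 rect (array([ 658.3, -120.7]), array([184.1, 104.9]), 62.24) z [41.2 45.2 47.8] px 253 295 169 206
scene coating_stand 0.61 994 rect (array([ 649.5, -134.8]), array([183. , 136.1]), 69.24) z [ 2.9 10.3 37.7] px 243 307 171 222
scene drying_frame 0.81 3823 rect (array([ 523.5, -481.3]), array([171.4, 151.4]), 68.94) z [ 7.3 18.2 56.6] px 302 385 248 332
```

```bash
cat >> h.py <<'E'
def cmd(target=None,yaw=None):
    "shift in tool axes (m) and turn for world target TCP (mm), yaw of tool x (deg)"
    from scipy.spatial.transform import Rotation as R
    s=readout.sense(); Rm=R.from_quat(s["orientation"]).as_matrix()
    y0=np.degrees(np.arctan2(Rm[1,0],Rm[0,0]))
    d=Rm.T@(np.array(target)-s["tool_pos"])/1000
    t=0 if yaw is None else -np.radians((yaw-y0+180)%360-180)
    print("t",round(s["time"],2),"pos",np.round(s["tool_pos"],1),"yaw",round(y0,2),"z",np.round(Rm[:,2],4),"F",np.round(s["force"],1),"M",np.round(s["moment"],2),"w",round(s["grip_width"]*92,1),"q",np.round(s["joints"],2))
    print("shift",np.round(d,4),"turn",round(t,4))
E
python3 - <<'E'
from h import *
im=dict(np.load("top.npz")); f=im["frame"].astype(int)
p,u,v=pts(im,np.ones((420,560),bool)); c=f[v,u]
red=(c[:,0]>70)&(c[:,1]<50)&(c[:,2]<50)
m=red&(abs(p[:,0]-641)<90)&(abs(p[:,1]+138)<90)&(p[:,2]>38)
print("red",m.sum(),rect(p[m]),np.median(p[m,2]), p[m,:2].mean(0))
# frame features
fr=(abs(p[:,0]-512)<130)&(abs(p[:,1]+475)<130)
for lo,hi in [(51,70),(35,45),(5,15)]:
    q=p[fr&(p[:,2]>lo)&(p[:,2]<hi)&(c[:,0]>c[:,2]+30)]
    print(lo,len(q),rect(q))
# scraper
sm=(abs(p[:,0]-478)<70)&(abs(p[:,1]+150)<130)&(p[:,2]>2.5)
h=p[sm&(p[:,2]>13)]; print("handle",len(h),rect(h))
b=p[sm&(c.sum(1)>400)];print("blade",len(b),rect(b))
cmd([465,-102,226.7],14.3)
E
```

```text
red 1256 (array([ 641.4, -136.9]), array([119.2,  80.9]), 62.57) 46.70749206457981 [ 640.7003168  -136.66504914]
51 574 (array([ 491.8, -510.8]), array([256.2, 123. ]), 66.77)
35 967 (array([ 487.9, -509.5]), array([263.3, 128.1]), 63.17)
5 1707 (array([ 495.3, -491.9]), array([229.1, 132.8]), 61.5)
handle 695 (array([ 470.4, -132.1]), array([ 40.8, 175.3]), 15.89)
blade 733 (array([ 489.2, -205.9]), array([70.1, 96.7]), 14.9)
t 1.6 pos [135.9 507.1 226.8] yaw 75.0 z [ 0.e+00  1.e-04 -1.e+00] F [0.2 0.6 0.4] M [ 0.03 -0.02 -0.01] w 92.1 q [ 1.16  0.34  1.52  0.    1.28 -0.15]
shift [-0.5032  0.4756  0.    ] turn 1.0594
```

```bash
python3 - <<'E'
import cv2
a=cv2.imread("pics/top0.png"); cv2.imwrite("pics/top0z.png",cv2.resize(a[135:270,220:450],None,fx=3.4,fy=3.4,interpolation=cv2.INTER_CUBIC))
E
```

```text
(no output)
```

View pics/top0z.png

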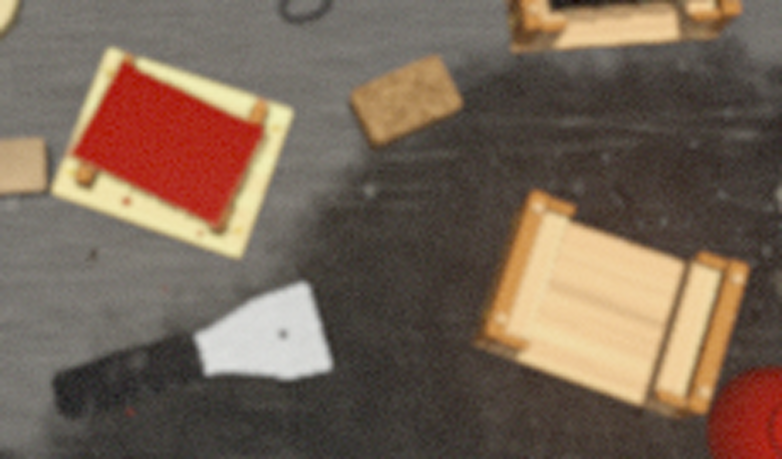

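>>> jog_arm(motion=[[[0,-0.03,0.05,0,0.1],[0,-0.07,0.095,0,0.2],[0,-0.11,0.14,0,0.3],[0,-0.15,0.185,0,0.4],[0,-0.19,0.23,0,0.5]]], force=10)

```text
time: 2.22
tool_pos: [309.7, 262.5, 227.0]
orientation: [0.92, 0.392, 0.001, -0.0]
force: [1.3, 0.7, 0.4]
grip_width: 0.999
```

```bash
python3 -c "
from h import *
cmd([465,-102,226.7],14.3)"
```

```text
t 2.23 pos [309.7 262.5 227. ] yaw 46.19 z [ 1.e-03  6.e-04 -1.e+00] F [1.3 0.7 0.4] M [-0.04 -0.04  0.04] w 91.9 q [ 0.51  0.12  1.82  0.    1.2  -0.29]
shift [-1.555e-01  3.644e-01  3.000e-04] turn 0.5565
```

>>> jog_arm(motion=[[[0,-0.022,0.052,0,0.1],[0,-0.044,0.104,0,0.2],[0,-0.066,0.156,0,0.3],[0,-0.088,0.208,0,0.4],[0,-0.11,0.26,0,0.5]]])

```text
time: 2.85
tool_pos: [421.6, 3.1, 227.0]
orientation: [0.988, 0.152, 0.001, 0.0]
force: [0.5, 0.4, 0.2]
grip_width: 1.004
```

```bash
python3 -c "
from h import *
cmd([465,-102,150],14.3)"
```

```text
t 2.85 pos [421.6   3.1 227. ] yaw 17.49 z [ 1.e-03  1.e-04 -1.e+00] F [0.5 0.4 0.2] M [-0.07  0.04 -0.01] w 92.4 q [-0.17  0.15  1.78  0.    1.21 -0.48]
shift [0.0097 0.1133 0.077 ] turn 0.0557
```

>>> jog_arm(motion=[[[0,0.004,0.045,0.02,0.03],[0,0.008,0.09,0.05,0.056],[0,0.0097,0.1133,0.077,0.056],[0,0.0097,0.1133,0.077,0.056]]])

```text
time: 3.35
tool_pos: [464.0, -100.8, 148.0]
orientation: [0.992, 0.125, -0.002, -0.001]
force: [-1.3, 0.6, -0.4]
grip_width: 1.001
```

```bash
cat >> h.py <<'E'
def wrist(name=None):
    from scipy.spatial.transform import Rotation as R
    s=readout.sense(); im=vision.get_image("wrist"); T=np.eye(4); T[:3,:3]=R.from_quat(s["orientation"]).as_matrix(); T[:3,3]=s["tool_pos"]
    im["pose"]=T@im["T_tool_cam"]
    if name: cv2.imwrite(f"pics/{name}.png",im["frame"][:,:,::-1]); np.savez(name+".npz",**im)
    return im
E
python3 - <<'E'
from h import *
im=wrist("w1"); print(im["pose"],im["T_tool_cam"])
p,u,v=pts(im,np.ones((420,560),bool)); c=im["frame"][v,u].astype(int)
sm=(abs(p[:,0]-478)<80)&(abs(p[:,1]+150)<130)&(p[:,2]>3.5)&(p[:,2]<30)
h=p[sm&(p[:,2]>14)]; print("handle",len(h),rect(h),h[:,2].max())
for n in ["scraper","scraper_grip","scraper_blade"]: print([(np.round(d["location"]),d["score"]) for d in vision.mark_of(n,"wrist")])
cmd([465,-102,150],14.3)
E
```

```text
[[ 9.69033107e-01  2.40273861e-01  5.69500633e-02  4.49065770e+02]
 [ 2.46910637e-01 -9.39882042e-01 -2.35917115e-01 -3.71888585e+01]
 [-3.15837428e-03  2.42673071e-01 -9.70102987e-01  3.06287379e+02]
 [ 0.00000000e+00  0.00000000e+00  0.00000000e+00  1.00000000e+00]] [[ 9.99999434e-01 -1.04686098e-03 -1.90168144e-04  8.32274335e-01]
 [ 1.06154868e-03  9.69527983e-01  2.44978290e-01 -6.57312918e+01]
 [-7.20848753e-05 -2.44978353e-01  9.69528546e-01 -1.58178342e+02]
 [ 0.00000000e+00  0.00000000e+00  0.00000000e+00  1.00000000e+00]]
handle 7020 (array([ 463. , -101.8]), array([ 41.9, 114.1]), 15.18) 24.756634812135076
[(array([ 474., -153.,    1.]), 0.97)]
[(array([ 490., -219.,   12.]), 0.16)]
[(array([ 490., -219.,   10.]), 0.66)]
t 3.55 pos [465.  -99.2 150.8] yaw 14.55 z [ 1.6e-03 -3.0e-04 -1.0e+00] F [-0.1 -0.2 -0.5] M [-0.03  0.03  0.02] w 91.8 q [-0.37  0.33  1.77  0.    1.04 -0.63]
shift [-0.0007  0.0027  0.0008] turn 0.0044
```

View pics/w1.png

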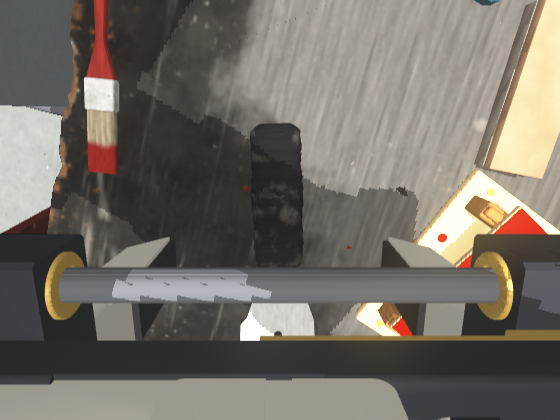

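The wrist picture shows the handle at (277,195), centred between the fingers. The blade is hidden behind the gripper. I'll flip the tool half a turn so the wrist camera looks toward the blade, and later the board.

>>> jog_arm(motion=[[[0,0,0,0,0.18],[0,0,0,0,0.36],[0,0,0,0,0.54],[0,0,0,0,0.72],[0,0,0,0,0.9]]])

```text
time: 4.18
tool_pos: [465.1, -99.1, 151.0]
orientation: [0.947, -0.32, 0.001, -0.0]
force: [0.5, -0.1, 0.2]
grip_width: 0.997
```

>>> jog_arm(motion=[[[0,0,0,0,0.18],[0,0,0,0,0.36],[0,0,0,0,0.54],[0,0,0,0,0.72],[0,0,0,0,0.9]]])

```text
time: 4.8
tool_pos: [465.1, -99.0, 151.0]
orientation: [0.714, -0.7, 0.001, -0.001]
force: [0.9, -0.5, 0.5]
grip_width: 1.004
```

>>> jog_arm(motion=[[[0,0,0,0,0.18],[0,0,0,0,0.36],[0,0,0,0,0.54],[0,0,0,0,0.72],[0,0,0,0,0.9]]])

```text
time: 5.42
tool_pos: [465.1, -99.1, 151.0]
orientation: [-0.338, 0.941, -0.001, 0.001]
force: [0.3, -0.4, 0.6]
grip_width: 0.999
```

```bash
python3 -c "
from h import *
cmd([463,-100,100],194.8)"
```

```text
t 5.42 pos [465.1 -99.1 151. ] yaw -140.45 z [ 2.2e-03 -7.0e-04 -1.0e+00] F [ 0.3 -0.4  0.6] M [ 0.02  0.14 -0.03] w 91.9 q [-0.37  0.33  1.77  0.    1.04  2.08]
shift [0.0023 0.0007 0.051 ] turn 0.4319
```

>>> jog_arm(motion=[[[0,0.001,0,0,0.18],[0,0.002,0,0,0.36],[0,0.0023,0.0007,0,0.432],[0,0.0023,0.0007,0,0.432]]])

```text
time: 5.92
tool_pos: [462.9, -100.2, 150.8]
orientation: [-0.132, 0.991, -0.0, 0.001]
force: [0.4, -0.6, 0.1]
grip_width: 0.999
```

```bash
python3 - <<'E'
from h import *
im=wrist("w2")
p,u,v=pts(im,np.ones((420,560),bool)); c=im["frame"][v,u].astype(int)
sm=(abs(p[:,0]-478)<80)&(p[:,1]>-270)&(p[:,1]<-60)&(p[:,2]>3.0)&(p[:,2]<30)
h=p[sm&(p[:,2]>14)]; print("handle",len(h),rect(h),h[:,2].max())
b=p[sm&(c.sum(1)>350)&(p[:,2]<14)];print("blade",len(b),rect(b))
for n in ["scraper","scraper_grip","scraper_blade"]: print([(np.round(d["location"]),d["score"]) for d in vision.mark_of(n,"wrist")])
cmd([463,-100,100],194.8)
E
```

```text
handle 6558 (array([ 464.8, -108.3]), array([ 40.9, 109.4]), 16.16) 24.220397414326385
blade 7824 (array([ 505.6, -194.8]), array([104.6,  80.8]), 15.17)
[(array([ 474., -150.,   -0.]), 0.74), (array([ 463., -102.,   10.]), 0.7)]
[(array([ 467., -101.,    9.]), 0.96)]
[(array([ 488., -221.,    9.]), 0.85)]
t 6.12 pos [ 462.7 -100.6  150.1] yaw -164.86 z [ 7.e-04 -2.e-04 -1.e+00] F [-0.2  0.2  0.2] M [ 0.02  0.15 -0.04] w 91.7 q [-0.38  0.33  1.78  0.    1.04  2.5 ]
shift [-0.0004  0.0005  0.0501] turn 0.0059
```

View pics/w2.png

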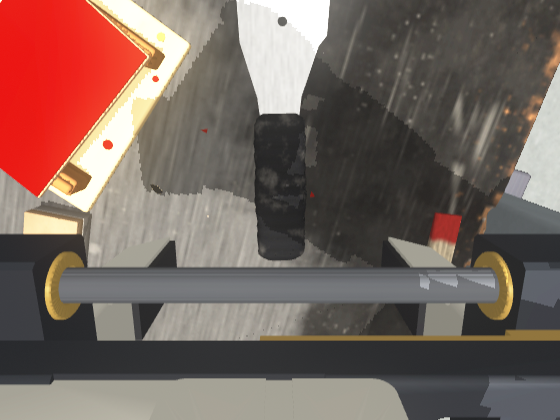

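The wrist now looks forward. The scraper is upright in the image, with its hole at (282,21) and its tail at (281,255), and it is centred and aligned with the jaws. Descending.

>>> jog_arm(motion=[[[0,0,0,0.05,0],[0,0,0,0.1,0],[0,0,0,0.13,0],[0,0,0,0.145,0],[0,0,0,0.1465,0]]])

```text
time: 6.75
tool_pos: [462.5, -100.8, 2.9]
orientation: [-0.131, 0.991, 0.0, -0.0]
force: [0.5, -0.2, 0.0]
grip_width: 1.001
```

```bash
python3 -c "
from h import *
cmd([463,-100,3],195.1)"
```

```text
t 6.75 pos [ 462.5 -100.8    2.9] yaw -164.94 z [-9.e-04  4.e-04 -1.e+00] F [ 0.5 -0.2  0. ] M [0.07 0.14 0.01] w 92.1 q [-0.38  0.57  1.92  0.    0.66  2.5 ]
shift [-0.0007  0.0006 -0.0001] turn -0.0006
```

>>> jog_arm(motion=[[[0.5,0,0,0,0],[1,0,0,0,0],[1,0,0,0,0],[1,0,0,0,0],[1,0,0,0,0]]], force=55)

```text
time: 7.38
tool_pos: [462.6, -100.9, 3.3]
orientation: [-0.131, 0.991, -0.0, 0.0]
force: [0.4, -0.5, 0.6]
grip_width: 0.503
```

>>> jog_arm(motion=[[[1,0,0,0,0],[1,0,0,-0.01,0],[1,0,0,-0.03,0],[1,0,0,-0.06,0],[1,0,0,-0.1,0]]])

```text
time: 8.0
tool_pos: [461.8, -100.6, 104.0]
orientation: [-0.131, 0.991, 0.001, -0.001]
force: [0.8, -0.7, -1.9]
grip_width: 0.436
```

```bash
python3 - <<'E'
from h import *
cmd([463,-100,103],195.1)
im=wrist("w3")
p,u,v=pts(im,np.ones((420,560),bool)); c=im["frame"][v,u].astype(int)
b=(c.sum(1)>350)&(p[:,2]>90)
from scipy.spatial.transform import Rotation as R
s=readout.sense();Rm=R.from_quat(s["orientation"]).as_matrix()
q=(p-s["tool_pos"])@Rm
m=(abs(q[:,0])<40)&(q[:,1]<-30)&(q[:,1]>-180)&(q[:,2]>-40)&(q[:,2]<15)
for y in range(-175,-30,12):
    k=m&(abs(q[:,1]-y)<6)
    if k.sum()>5: print(y,k.sum(),np.round([q[k,0].min(),q[k,0].max(),np.median(q[k,2])],1))
E
```

```text
t 8.0 pos [ 461.8 -100.6  104. ] yaw -164.96 z [-1.8e-03  9.0e-04 -1.0e+00] F [ 0.8 -0.7 -1.9] M [0.03 0.11 0.  ] w 40.2 q [-0.38  0.39  1.83  0.    0.92  2.5 ]
shift [-0.0013  0.0002  0.001 ] turn -0.001
-103 2252 [-25.4  27.6  -0.1]
-91 4261 [-23.9  25.7  -0.6]
-79 3326 [-19.8  21.5  -1.5]
-67 2729 [-16.1  17.6  -2.3]
-55 3163 [-18.5  19.7 -12.2]
-43 3195 [-19.3  21.5 -12.4]
-31 1811 [-18.7  21.4 -12.5]
```

View pics/w3.png

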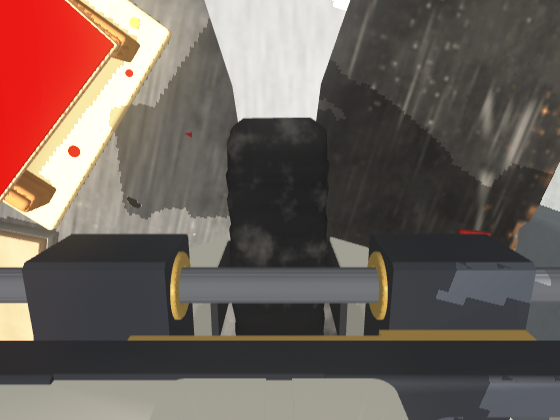

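The fingers were still closing when I lifted. The scraper is level but sits about 10 mm low, at the fingertips. I'll set it back down and regrip properly.

>>> jog_arm(motion=[[[1,0,0,0.03,0],[1,0,0,0.06,0],[1,0,0,0.08,0],[1,0,0,0.088,0],[1,0,0,0.092,0]]])

```text
time: 8.68
tool_pos: [462.7, -100.9, 11.3]
orientation: [-0.131, 0.991, -0.0, 0.0]
force: [-0.3, -1.1, -1.7]
grip_width: 0.438
```

```bash
cat >> h.py <<'E'
def prof(im):
    from scipy.spatial.transform import Rotation as R
    s=readout.sense();Rm=R.from_quat(s["orientation"]).as_matrix()
    p,u,v=pts(im,np.ones((420,560),bool)); q=(p-s["tool_pos"])@Rm
    m=(abs(q[:,0])<36)&(q[:,1]<-30)&(q[:,1]>-180)&(q[:,2]>-40)&(q[:,2]<15)
    for y in range(-120,-30,12):
        k=m&(abs(q[:,1]-y)<4)
        if k.sum()>5: print(y,k.sum(),np.round([q[k,0].min(),q[k,0].max(),np.median(q[k,2])],1))
E
python3 - <<'E'
from h import *
cmd([463,-100,3],195.1)
prof(wrist("w4"))
E
```

```text
t 8.68 pos [ 462.7 -100.9   11.3] yaw -164.95 z [ 3.e-04 -0.e+00 -1.e+00] F [-0.3 -1.1 -1.7] M [ 0.09  0.14 -0.  ] w 40.3 q [-0.38  0.55  1.91  0.    0.68  2.5 ]
shift [-0.0005  0.0008  0.0083] turn -0.001
-108 546 [-36.   36.   10.7]
-96 4050 [-36.   36.   -5.9]
-84 3760 [-36.   36.   -6.4]
-72 3370 [-36.   36.   -6.7]
-60 3475 [-36.   36.   -8.6]
-48 3233 [-36.   36.  -17.1]
-36 3068 [-36.  36. -17.]
```

```bash
python3 - <<'E'
from h import *
cmd([463,-100,3],195.1)
prof(wrist("w5"))
E
```

```text
t 8.72 pos [ 462.7 -100.9   11.1] yaw -164.96 z [ 3.e-04  0.e+00 -1.e+00] F [-0.1  0.1 -2.4] M [ 0.02  0.16 -0.01] w 40.4 q [-0.38  0.55  1.91  0.    0.68  2.5 ]
shift [-0.0005  0.0008  0.0081] turn -0.001
-108 520 [-36.   35.8  11.1]
-96 4041 [-36.   36.   -5.3]
-84 3744 [-36.   36.   -5.8]
-72 3400 [-36.   36.   -6.3]
-60 3417 [-36.   36.   -8.2]
-48 3241 [-36.   36.  -16.6]
-36 3063 [-36.   36.  -16.5]
```

>>> jog_arm(motion=[[[1,0,0,0.003,0],[1,0,0,0.0055,0],[0.35,0,0,0.0055,0],[0.35,0,0,0.0055,0],[0.35,0,0,0.0085,0]]])

```text
time: 9.4
tool_pos: [462.9, -101.0, 2.9]
orientation: [-0.131, 0.991, -0.0, 0.0]
force: [0.7, 0.4, -0.4]
grip_width: 0.644
```

>>> jog_arm(motion=[[[1,0,0,0,0],[1,0,0,0,0],[1,0,0,0,0],[1,0,0,0,0],[1,0,0,0,0]]], force=58)

```text
time: 10.02
tool_pos: [462.5, -100.9, 2.7]
orientation: [-0.131, 0.991, 0.0, -0.0]
force: [0.8, -0.9, -0.8]
grip_width: 0.435
```

```bash
python3 - <<'E'
from h import *
cmd([463,-100,3],195.1)
prof(wrist("w6"))
E
```

```text
t 10.03 pos [ 462.5 -100.9    2.7] yaw -164.95 z [-0.e+00  1.e-04 -1.e+00] F [ 0.8 -0.9 -0.8] M [0.03 0.15 0.  ] w 40.0 q [-0.38  0.57  1.92  0.    0.66  2.5 ]
shift [-0.0007  0.0007 -0.0003] turn -0.0009
-108 286 [-36.   35.9   2.4]
-96 4283 [-35.9  36.   -6.7]
-84 3974 [-36.   36.   -7.1]
-72 3752 [-36.   36.   -6.9]
-60 3713 [-36.   35.9  -8.7]
-48 3481 [-36.   36.  -17.4]
-36 3258 [-35.9  36.  -17.4]
```

```bash
python3 - <<'E'
from h import *
im=dict(np.load("top.npz")); p,u,v=pts(im,np.ones((420,560),bool))
m=(u>205)&(u<305)&(v>290)&(v<312); q=p[m]; c=im["frame"][v[m],u[m]].astype(int)
k=(c[:,0]>110)&(c[:,1]<80); print(q[k].min(0),q[k].max(0)); 
k=(q[:,2]>5)&(q[:,2]<80); print(q[k].min(0),q[k].max(0))
cmd([415.4,-36.5,110],-114)
E
```

```text
[ 298.72220463 -119.90958202   -3.2523559 ] [332.27432841  22.49875969  15.33946576]
[ 294.10735665 -188.77011584    5.00626494] [346.51841392  29.44598933  18.0363592 ]
t 10.07 pos [ 462.5 -100.9    2.7] yaw -164.96 z [ 0.e+00  1.e-04 -1.e+00] F [-0.4 -0.2  0. ] M [-0.03  0.22 -0.01] w 40.1 q [-0.38  0.57  1.92  0.    0.66  2.5 ]
shift [ 0.0288  0.0744 -0.1073] turn -0.8894
```

>>> jog_arm(motion=[[[1,0,0,-0.008,0],[1,0,0,-0.025,0],[1,0,0,-0.05,0],[1,0.002,0.01,-0.07,-0.08],[1,0.006,0.02,-0.08,-0.2]]])

```text
time: 10.7
tool_pos: [452.0, -83.1, 84.2]
orientation: [-0.231, 0.973, -0.0, 0.001]
force: [1.0, -0.3, -1.6]
grip_width: 0.436
```

```bash
python3 - <<'E'
from h import *
cmd([415.4,-36.5,83],-114)
E
```

```text
t 10.7 pos [452.  -83.1  84.2] yaw -153.31 z [ 2.e-03 -5.e-04 -1.e+00] F [ 1.  -0.3 -1.6] M [0.07 0.18 0.01] w 40.1 q [-0.35  0.4   1.89  0.    0.85  2.33]
shift [0.0117 0.058  0.0011] turn -0.686
```

>>> jog_arm(motion=[[[1,0.003,0.015,0,-0.15],[1,0.006,0.03,0,-0.3],[1,0.009,0.045,0,-0.45],[1,0.0117,0.058,0,-0.6],[1,0.0117,0.058,0,-0.686]]])

```text
time: 11.32
tool_pos: [414.4, -35.7, 83.1]
orientation: [-0.545, 0.838, 0.0, -0.0]
force: [0.9, -0.2, -1.2]
grip_width: 0.436
```

```bash
python3 - <<'E'
from h import *
vision.get_image("scene")
cmd([415.4,-36.5,21],-114)
im=wrist("w7"); prof(im)
p,u,v=pts(im,np.ones((420,560),bool)); c=im["frame"][v,u].astype(int)
red=(c[:,0]>70)&(c[:,1]<60)&(c[:,2]<60)&(p[:,2]>38)&(p[:,2]<55)&(p[:,0]>550)
print("red",red.sum(),rect(p[red]),np.median(p[red,2]))
im=vision.get_image("top"); cv2.imwrite("pics/top1.png",im["frame"][:,:,::-1]);np.savez("top1.npz",**im)
E
```

```text
t 11.38 pos [414.9 -36.   83.2] yaw -113.79 z [ 2.e-04  1.e-04 -1.e+00] F [ 0.7 -0.4 -1.2] M [-0.02  0.21  0.  ] w 40.2 q [-0.27  0.34  2.    0.    0.8   1.71]
shift [ 0.0002 -0.0007  0.0622] turn 0.0036
-108 219 [-28.6  24.3  -5.9]
-96 3014 [-27.2  22.8  -6.7]
-84 2392 [-23.5  18.7  -7.4]
-72 1896 [-19.7  14.8  -8.1]
-60 2011 [-19.6  16.7 -17.4]
-48 2168 [-21.2  18.5 -18.4]
-36 2065 [-21.7  18.6 -18.3]
red 0 (array([0., 0.]), array([0., 0.]), 0.0) nan
  return _methods._mean(a, axis=axis, dtype=dtype,
  ret = ret.dtype.type(ret / rcount)
```

View pics/w7.png

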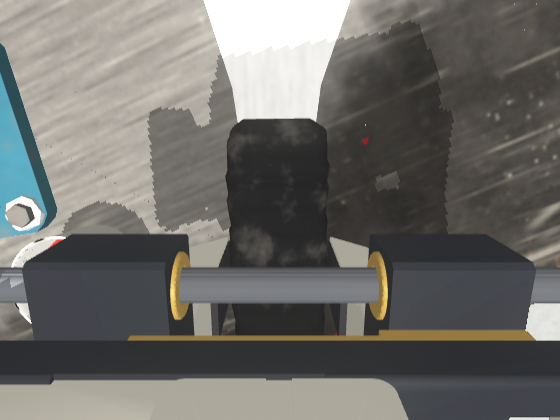

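View pics/top1.png

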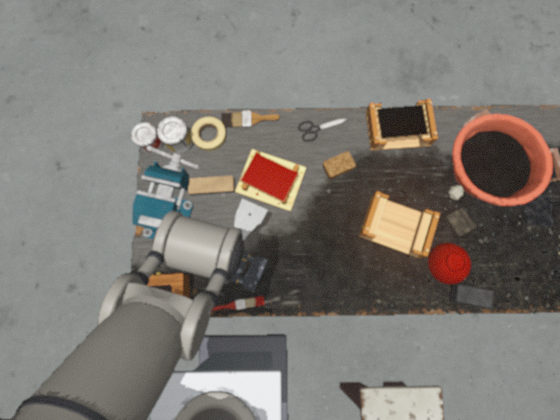

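Wrist view: the scraper is held straight, its neck centred at column 278. Top view: the blade at (250,215) points at the board at (271,178), which is still in place.

```bash
python3 - <<'E'
from h import *
im=dict(np.load("top1.npz")); p,u,v=pts(im,np.ones((420,560),bool)); c=im["frame"][v,u].astype(int)
b=(u>232)&(u<270)&(v>195)&(v<232)&(c.min(1)>150)&(p[:,2]>60)
print(b.sum(),rect(p[b]),np.median(p[b,2]))
f=np.array([np.cos(np.radians(-23.8)),np.sin(np.radians(-23.8))]); n=np.array([-f[1],f[0]])
q=(p[b,:2]-np.array([414.9,-36.0])); a=q@f; l=q@n
for lo in range(80,170,8):
    k=(a>lo)&(a<lo+8)
    if k.sum()>3: print(lo+4,k.sum(),round(l[k].min(),1),round(l[k].max(),1), round((l[k].min()+l[k].max())/2,1),round(np.median(p[b][k,2]),1))
print(a.max())
E
```

```text
680 (array([508.5, -82.9]), array([ 69. , 109.3]), 68.84) 89.06559905132298
84 16 -16.3 20.8 2.2 91.1
92 57 -23.0 22.8 -0.1 91.2
100 66 -25.0 25.9 0.5 90.2
108 72 -27.6 26.2 -0.7 90.0
116 82 -35.0 29.1 -2.9 89.7
124 82 -34.7 30.3 -2.2 88.8
132 84 -36.6 29.5 -3.6 88.4
140 89 -36.7 31.1 -2.8 88.0
148 82 -36.8 30.2 -3.3 87.6
156 49 -37.3 31.5 -2.9 87.0
157.67271524237387
```

>>> jog_arm(motion=[[[1,0,0,0.025,0.0036],[1,0,0,0.05,0.0036],[1,0,0,0.062,0.0036],[1,0,0,0.062,0.0036],[1,0,0,0.062,0.0036]]])

```text
time: 12.1
tool_pos: [415.8, -36.6, 21.3]
orientation: [-0.542, 0.841, -0.0, 0.0]
force: [-0.1, -0.4, -1.1]
grip_width: 0.44
```

```bash
python3 - <<'E'
from h import *
cmd([529.5,-87.4,21],-114)
im=vision.get_image("scene"); cv2.imwrite("pics/scene1.png",cv2.resize(im["frame"][140:280,160:340,::-1],None,fx=4,fy=4))
E
```

```text
t 12.1 pos [415.8 -36.6  21.3] yaw -114.42 z [ 1.2e-03 -2.0e-04 -1.0e+00] F [-0.1 -0.4 -1.1] M [-0.07  0.15 -0.03] w 40.5 q [-0.27  0.47  2.06  0.    0.62  1.72]
shift [-0.0008 -0.1245  0.0005] turn -0.0074
```

View pics/scene1.png

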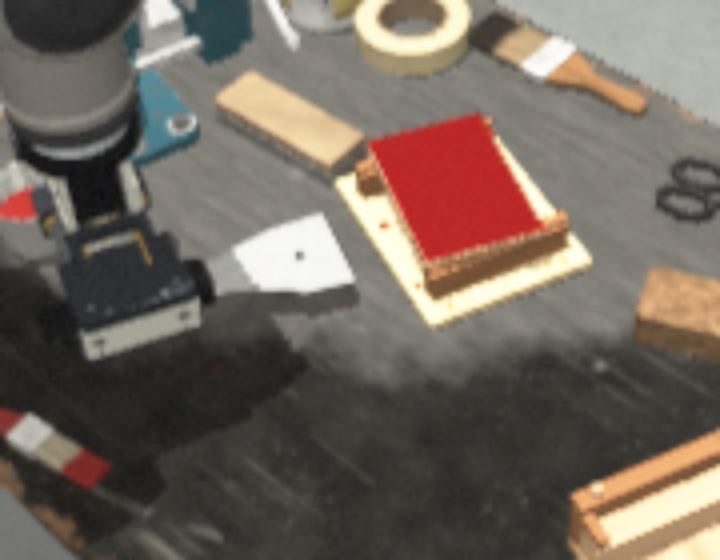

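The scene view shows the blade low at (300,255), its tip just short of the stand foot and pointing into the channel. Now I slide it in.

>>> jog_arm(motion=[[[1,0,-0.015,0,-0.007],[1,0,-0.03,0,-0.007],[1,0,-0.045,0,-0.007],[1,-0.0004,-0.06,0,-0.007],[1,-0.0004,-0.07,0,-0.007]]])

```text
time: 12.78
tool_pos: [480.8, -65.8, 21.1]
orientation: [-0.545, 0.839, -0.001, 0.001]
force: [0.1, 0.4, -1.0]
grip_width: 0.438
```

```bash
python3 - <<'E'
from h import *
cmd([529.5,-87.4,21],-114)
im=vision.get_image("scene"); cv2.imwrite("pics/scene2.png",cv2.resize(im["frame"][140:280,160:340,::-1],None,fx=4,fy=4))
E
```

```text
t 12.78 pos [480.8 -65.8  21.1] yaw -114.0 z [ 1.8e-03 -5.0e-04 -1.0e+00] F [ 0.1  0.4 -1. ] M [ 0.    0.21 -0.01] w 40.3 q [-0.29  0.55  1.87  0.    0.72  1.7 ]
shift [-0.     -0.0533  0.0002] turn -0.0001
```

View pics/scene2.png

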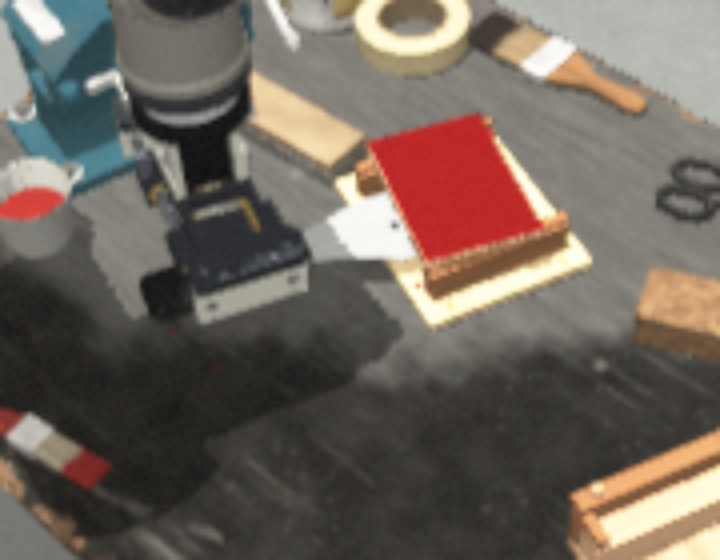

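The blade is entering cleanly under the board, with no contact force. Continuing.

>>> jog_arm(motion=[[[1,0,-0.015,0,0],[1,0,-0.03,0,0],[1,0,-0.045,0,0],[1,0,-0.053,0,0],[1,0,-0.053,0,0]]])

```text
time: 13.45
tool_pos: [527.6, -86.6, 20.6]
orientation: [-0.545, 0.839, 0.0, 0.0]
force: [-0.6, 0.7, -1.4]
grip_width: 0.44
```

```bash
python3 - <<'E'
from h import *
cmd([529.5,-87.4,21],-114)
im=vision.get_image("scene"); cv2.imwrite("pics/scene3.png",cv2.resize(im["frame"][140:280,160:340,::-1],None,fx=4,fy=4))
im=wrist("w8")
E
```

```text
t 13.45 pos [527.6 -86.6  20.6] yaw -114.0 z [-0.e+00  1.e-04 -1.e+00] F [-0.6  0.7 -1.4] M [-0.04  0.19 -0.03] w 40.5 q [-0.31  0.61  1.73  0.    0.8   1.68]
shift [-0.0001 -0.002  -0.0004] turn -0.0
```

View pics/scene3.png

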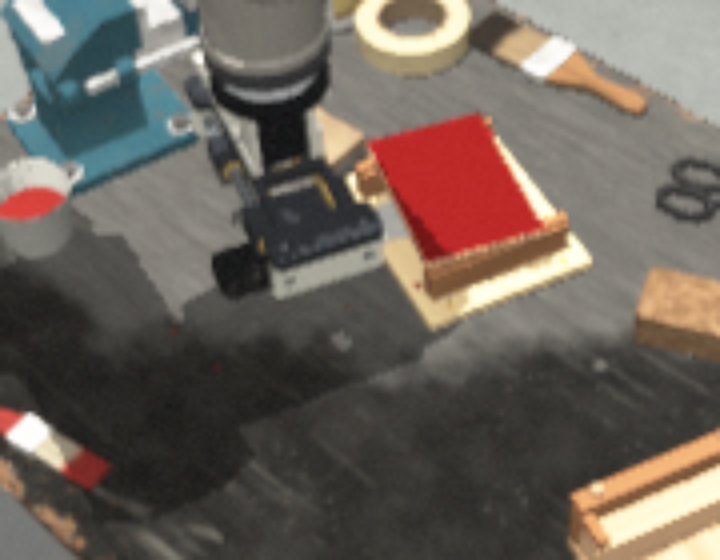

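View pics/w8.png

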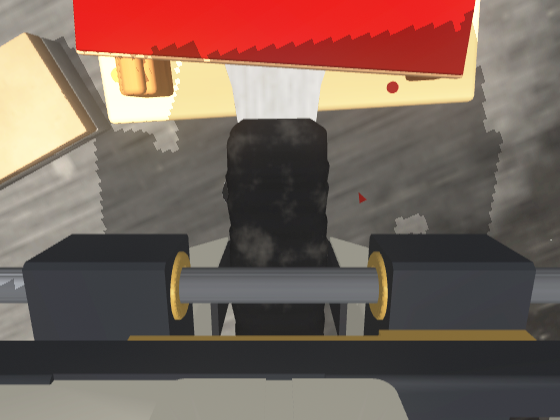

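```bash
cat >> h.py <<'E'
def boardedge(im,s=None):
    from scipy.spatial.transform import Rotation as R
    s=s or readout.sense();Rm=R.from_quat(s["orientation"]).as_matrix()
    p,u,v=pts(im,np.ones((420,560),bool)); q=(p-s["tool_pos"])@Rm; c=im["frame"][v,u].astype(int)
    red=(c[:,0]>90)&(c[:,1]<70)&(c[:,2]<70)&(v<110)
    E=[]
    for col in range(20,545,5):
        k=red&(u==col)
        if k.sum()>3:
            j=np.nonzero(k)[0][np.argmax(v[k])]; E.append(q[j])
    E=np.array(E); a=np.polyfit(E[:,0],E[:,1],1); r=E[:,1]-np.polyval(a,E[:,0]); k=abs(r)<3; E=E[k]; a=np.polyfit(E[:,0],E[:,1],1)
    rr=q[red&(abs(q[:,2]+ -np.median(E[:,2]))<25)]
    print("edge x",np.round([E[:,0].min(),E[:,0].max()],1),"mid",round((E[:,0].min()+E[:,0].max())/2,1),"y at0",round(a[1],1),"angle deg",round(np.degrees(np.arctan(a[0])),2),"z ends",np.round(E[[0,-1],2],1))
    A=np.c_[rr[:,:2],np.ones(len(rr))]; print("face plane slope x,y",np.round(np.linalg.lstsq(A,rr[:,2],rcond=None)[0],3),len(rr))
    # handle front
    h=(abs(q[:,0])<10)&(q[:,2]<-13)&(q[:,1]<-30)&(q[:,1]>-75)&~red; print("handle front y",round(np.percentile(q[h,1],1),1),"handle top z",round(np.median(q[h,2]),1))
E
python3 - <<'E'
from h import *
boardedge(dict(np.load("w8.npz")))
E
```

```text
edge x [-65.9  59.9] mid -3.0 y at0 -81.3 angle deg 3.56 z ends [-25.4 -25.1]
face plane slope x,y [-0.0000e+00  1.0000e-03 -2.5636e+01] 24654
handle front y -62.8 handle top z -19.0
```

>>> jog_arm(motion=[[[1,0,0,-0.005,0],[1,0,0,-0.009,0],[1,0,0,-0.012,0],[1,0,0,-0.015,0],[1,0,0,-0.018,0]]])

```text
time: 14.18
tool_pos: [527.5, -86.5, 38.9]
orientation: [-0.545, 0.839, 0.0, 0.0]
force: [-0.1, -0.4, -1.4]
grip_width: 0.432
```

>>> jog_arm(motion=[[[1,0,0,-0.003,0],[1,0,0,-0.007,0],[1,0,0,-0.01,0],[1,0,0,-0.012,0],[1,0,0,-0.012,0]]])

```text
time: 14.8
tool_pos: [527.6, -86.6, 50.8]
orientation: [-0.545, 0.839, -0.0, 0.0]
force: [0.1, 0.4, -2.2]
grip_width: 0.434
```

```bash
python3 - <<'E'
from h import *
cmd([529.5,-87.4,21],-114)
im=wrist("w9"); boardedge(im); prof(im)
im=vision.get_image("scene"); cv2.imwrite("pics/scene4.png",cv2.resize(im["frame"][140:280,160:340,::-1],None,fx=4,fy=4))
E
```

```text
t 14.8 pos [527.6 -86.6  50.8] yaw -113.99 z [ 3.e-04  0.e+00 -1.e+00] F [ 0.1  0.4 -2.2] M [-0.    0.26 -0.02] w 39.9 q [-0.31  0.56  1.71  0.    0.86  1.68]
shift [ 0.     -0.0021  0.0298] turn 0.0001
edge x [-65.4  60.4] mid -2.5 y at0 -81.2 angle deg 3.37 z ends [-12.3 -12.1]
face plane slope x,y [ 1.5000e-02 -8.4000e-02 -1.9157e+01] 23702
handle front y -62.6 handle top z -18.1
-108 17 [-27.4  35.   -9. ]
-96 4774 [-36.   36.  -11.1]
-84 4553 [-36.   36.  -11.8]
-72 1880 [-19.   15.1  -6.8]
-60 2018 [-19.3  17.3 -16.5]
-48 2126 [-20.8  18.7 -17.5]
-36 2086 [-21.5  18.9 -17.7]
```

View pics/scene4.png

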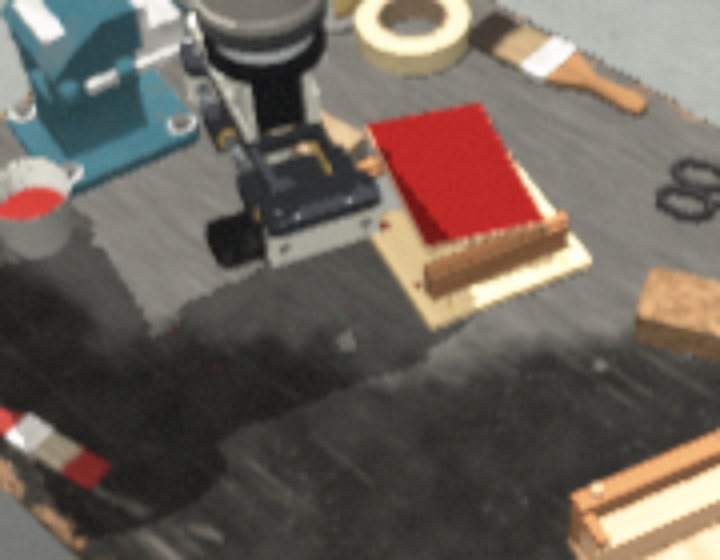

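View pics/w9.png

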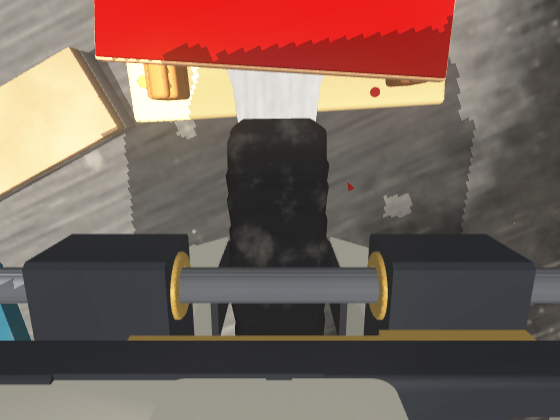

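The board is on the blade, about 5° nose down, and hasn't moved relative to the scraper. Both bearers are visible below it. Now I refine the frame's pose.

```bash
python3 - <<'E'
from h import *
import glob
for cam in ["top","scene"]:
    im=dict(np.load(f"{cam}.npz")); mk=np.load(glob.glob(f"{cam}_drying_frame*.npy")[0])
    mk=cv2.erode(mk.astype(np.uint8),np.ones((2,2)))>0
    p,u,v=pts(im,mk)
    k=np.linalg.norm(p[:,:2]-[511,-476],axis=1)<125; p=p[k]
    # fit template: params cx,cy,yaw ; heights in frame coords
    from scipy.optimize import minimize
    top=p[(p[:,2]>51)&(p[:,2]<60)]; led=p[(p[:,2]>36.5)&(p[:,2]<44)]; base=p[(p[:,2]>6)&(p[:,2]<15)]
    print(cam,len(top),len(led),len(base))
    def loc(q,x):
        c,s=np.cos(x[2]),np.sin(x[2]); d=q[:,:2]-x[:2]; return d@np.array([[c,-s],[s,c]])
    def cost(x):
        t=loc(top,x); l=loc(led,x); b=loc(base,x)
        def out(a,lo,hi): return np.maximum(0,np.maximum(lo-a,a-hi))
        h=lambda e:np.sum(np.minimum(e,8)**2)
        return h(out(abs(t[:,1]),71,85))+h(out(abs(t[:,0]),0,59))+h(out(abs(l[:,1]),50,71))+h(out(abs(l[:,0]),0,59))+h(out(abs(b[:,1]),0,50))+h(out(abs(b[:,0]),0,59))
    best=min((minimize(cost,[511+dx,-475+dy,np.radians(-21+a)],method="Nelder-Mead",options=dict(xatol=.01,fatol=.1,maxiter=2000)) for dx in(-5,5) for dy in (-5,5) for a in (-3,3)),key=lambda r:r.fun)
    print(best.x[:2],np.degrees(best.x[2]),best.fun)
    x=best.x; t=loc(top,x); print("cheek y ranges",np.percentile(t[t[:,1]>0,1],[3,97]),np.percentile(t[t[:,1]<0,1],[3,97]),"x",np.percentile(t[:,0],[2,98]))
    b=loc(base,x);print("base",np.percentile(b[:,0],[2,98]),np.percentile(b[:,1],[2,98]))
    l=loc(led,x);print("ledge",np.percentile(l[l[:,1]>0,1],[3,97]),np.percentile(l[l[:,1]<0,1],[3,97]),np.percentile(l[:,0],[2,98]))
E
```

```text
top 503 643 1532
[ 507.85058914 -472.31125988] -20.645396179748673 2534.2900046319573
cheek y ranges [62.96267153 84.59015019] [-84.51149042 -64.97446547] x [-56.24903125  56.18707375]
base [-56.54631534  54.38158877] [-49.76329845  42.89521695]
ledge [50.41655227 84.17477973] [-71.74299399 -50.02408234] [-56.85400762  51.58853371]
scene 499 710 1678
[ 509.0238444  -475.05783583] -21.307055126700554 11104.753996959564
cheek y ranges [58.91527611 79.12363995] [-85.05605858 -69.74111311] x [-57.74599377  55.181495  ]
base [-58.10584049  54.15450996] [-84.52940783  50.2552913 ]
ledge [49.52510286 71.89290959] [-85.40192516 -50.75533707] [-58.27021178  51.54964528]
```

>>> jog_arm(motion=[[[1,0,0,-0.006,0],[1,0,0,-0.018,0],[1,0,0,-0.032,0],[1,0,0,-0.044,0],[1,0,0,-0.05,0]]])

```text
time: 15.52
tool_pos: [528.0, -86.7, 102.0]
orientation: [-0.545, 0.839, -0.001, 0.001]
force: [0.7, 0.2, -3.3]
grip_width: 0.439
```

```bash
python3 - <<'E'
from h import *
cmd([387.5,-435.2,100],-107.4)
E
```

```text
t 15.53 pos [528.  -86.7 102. ] yaw -113.99 z [ 1.8e-03 -5.0e-04 -1.0e+00] F [ 0.7  0.2 -3.3] M [ 0.07  0.31 -0.02] w 40.4 q [-0.31  0.49  1.67  0.    0.98  1.68]
shift [ 0.3755 -0.0133  0.002 ] turn -0.1151
```

>>> jog_arm(motion=[[[1,0.005,0,0,0],[1,0.014,0,0,-0.005],[1,0.026,-0.001,0,-0.01],[1,0.042,-0.002,0,-0.015],[1,0.06,-0.003,0,-0.02]]])

```text
time: 16.15
tool_pos: [505.3, -143.8, 100.5]
orientation: [-0.553, 0.833, 0.0, -0.0]
force: [-0.3, 0.9, -1.7]
grip_width: 0.433
```

>>> jog_arm(motion=[[[1,0.02,-0.001,0,-0.01],[1,0.04,-0.002,0,-0.015],[1,0.06,-0.003,0,-0.02],[1,0.08,-0.004,0,-0.025],[1,0.1,-0.005,0,-0.03]]])

```text
time: 16.77
tool_pos: [470.8, -238.2, 100.5]
orientation: [-0.565, 0.825, 0.0, -0.0]
force: [0.4, -0.2, -2.3]
grip_width: 0.439
```

```bash
python3 - <<'E'
from h import *
cmd([387.5,-435.2,100],-107.4)
boardedge(wrist("w10"))
E
```

```text
t 16.77 pos [ 470.8 -238.2  100.5] yaw -111.15 z [-3.e-04  1.e-04 -1.e+00] F [ 0.4 -0.2 -2.3] M [0.06 0.33 0.03] w 40.4 q [-0.61  0.48  1.69 -0.    0.97  1.33]
shift [0.2138 0.0066 0.0005] turn -0.0655
edge x [-69.   58.4] mid -5.3 y at0 -80.8 angle deg 3.36 z ends [-13.  -11.4]
face plane slope x,y [ 1.600e-02 -8.400e-02 -1.881e+01] 23599
handle front y -62.3 handle top z -17.9
```

>>> jog_arm(motion=[[[1,0.014,0,0,-0.008],[1,0.034,0.001,0,-0.016],[1,0.056,0.0015,0,-0.024],[1,0.078,0.002,0,-0.03],[1,0.1,0.003,0,-0.036]]])

```text
time: 17.45
tool_pos: [432.2, -329.8, 100.6]
orientation: [-0.581, 0.814, 0.0, 0.0]
force: [0.4, -0.4, -2.8]
grip_width: 0.436
```

>>> jog_arm(motion=[[[1,0.022,0.001,0,-0.008],[1,0.042,0.002,0,-0.015],[1,0.058,0.003,0,-0.022],[1,0.07,0.0035,0,-0.029],[1,0.078,0.004,0,-0.029]]])

```text
time: 18.08
tool_pos: [403.3, -401.7, 100.6]
orientation: [-0.592, 0.806, 0.0, 0.0]
force: [0.6, -0.1, -2.6]
grip_width: 0.437
```

```bash
python3 - <<'E'
from h import *
cmd([387.5,-435.2,100],-107.4)
E
```

```text
t 18.07 pos [ 403.3 -401.7  100.6] yaw -107.41 z [-0.e+00  3.e-04 -1.e+00] F [ 0.6 -0.1 -2.6] M [ 0.04  0.34 -0.03] w 40.2 q [-0.92  0.55  1.57  0.    1.03  0.96]
shift [0.0366 0.0051 0.0006] turn -0.0001
```

>>> jog_arm(motion=[[[1,0.01,0.001,0,0],[1,0.022,0.003,0,0],[1,0.032,0.004,0,0],[1,0.0365,0.005,0,0],[1,0.0365,0.005,0,0]]])

```text
time: 18.7
tool_pos: [387.6, -434.8, 100.6]
orientation: [-0.592, 0.806, 0.0, 0.0]
force: [0.1, 0.6, -2.5]
grip_width: 0.428
```

```bash
python3 - <<'E'
from h import *
vision.get_image("scene"); vision.get_image("scene")
cmd([387.5,-435.2,100],-107.4)
boardedge(wrist("w11"))
im=vision.get_image("top"); np.savez("top2.npz",**im); cv2.imwrite("pics/top2.png",cv2.resize(im["frame"][150:300,340:480,::-1],None,fx=4,fy=4))
im=vision.get_image("scene"); np.savez("scene5.npz",**im); cv2.imwrite("pics/scene5.png",cv2.resize(im["frame"][220:360,270:420,::-1],None,fx=4,fy=4))
E
```

```text
t 18.8 pos [ 387.9 -434.4  100.6] yaw -107.4 z [-0.e+00  4.e-04 -1.e+00] F [-0.3 -0.1 -2.4] M [-0.01  0.29 -0.01] w 40.2 q [-0.97  0.57  1.53  0.    1.05  0.9 ]
shift [0.0009 0.0001 0.0006] turn -0.0
edge x [-64.9 132.9] mid 34.0 y at0 -81.2 angle deg 4.38 z ends [-12.8  52.6]
face plane slope x,y [ 1.5000e-02 -8.7000e-02 -1.9227e+01] 23414
handle front y -62.6 handle top z -18.0
```

View pics/w11.png

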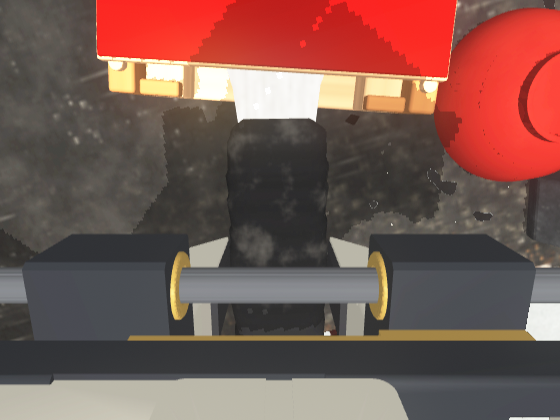

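View pics/top2.png

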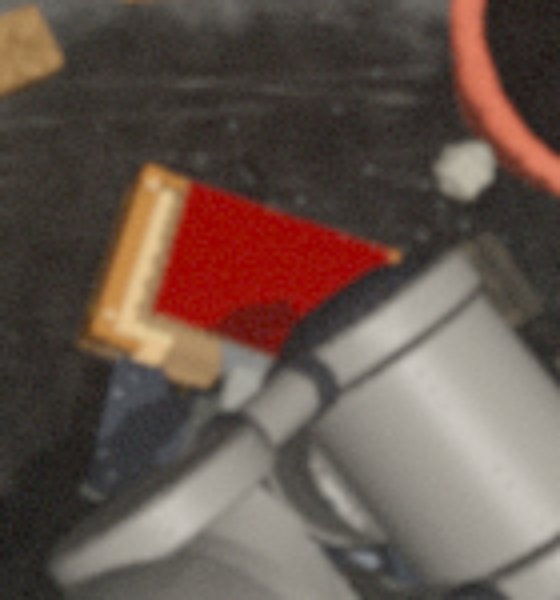

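View pics/scene5.png

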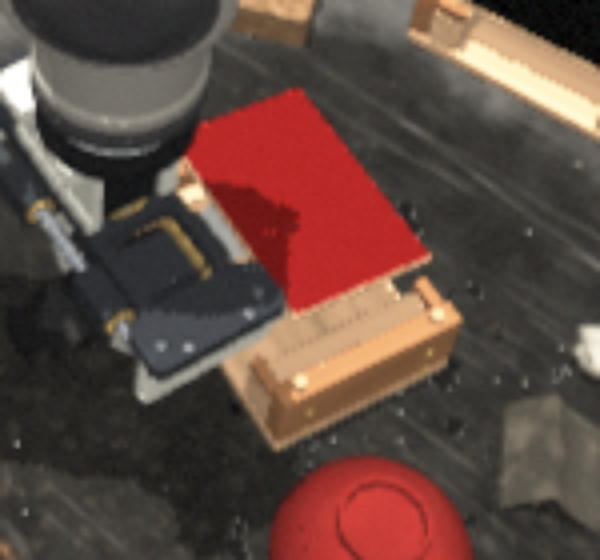

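```bash
python3 - <<'E'
from h import *
from scipy.spatial.transform import Rotation as R
im=dict(np.load("w11.npz")); p,u,v=pts(im,np.ones((420,560),bool)); c=im["frame"][v,u].astype(int)
T=im["pose"]@np.linalg.inv(im["T_tool_cam"]); q=(p-T[:3,3])@T[:3,:3]
b=(u>440)&(v<200)&(c[:,0]>110)&(c[:,1]<80); 
bb=b&(p[:,2]<95)&(q[:,0]>68)
print("bowl world min/max",p[bb].min(0),p[bb].max(0),"tool",q[bb].min(0),q[bb].max(0))
wood=(c[:,0]>c[:,2]+40)&(c[:,1]>80)&(v<125)&(v>50)&((u<235)|(u>320))
for z0,z1 in [(50,66),(34,46),(3,15),(46,50)]:
    k=wood&(p[:,2]>z0)&(p[:,2]<z1)
    for nm,s in (("L",u<280),("R",u>280)):
        kk=k&s
        if kk.sum()>10: print(z0,nm,kk.sum(),"tool x",np.round(np.percentile(q[kk,0],[1,99]),1),"y",np.round(np.percentile(q[kk,1],[1,50,99]),1),"z",np.round(np.median(p[kk,2]),1), "px",u[kk].min(),u[kk].max(),v[kk].min(),v[kk].max())
a=im["frame"][40:130,80:480,::-1]; cv2.imwrite("pics/w11z.png",cv2.resize(a,(800,180)))
for cam,f in (("scene","scene5"),): pass
E
```

```text
bowl world min/max [ 354.06024447 -625.16200934   -2.42818339] [ 465.09688511 -550.66313218   52.37042589] tool [ 102.43292614 -127.99928959   48.20431776] [192.02445355 -17.26571772 102.9989785 ]
50 L 1119 tool x [-87.6 -54.8] y [-89.2 -80.2 -74.1] z 55.4 px 108 179 61 95
50 R 1125 tool x [47.4 80.7] y [-80.5 -70.7 -64.7] z 55.5 px 366 438 80 113
34 L 267 tool x [-80.1 -52.7] y [-90.8 -83.4 -73.4] z 39.7 px 122 186 63 96
34 R 843 tool x [46.  68.4] y [-83.3 -78.  -64.9] z 40.1 px 360 417 77 113
3 L 324 tool x [-76.1 -29.5] y [-92.2 -79.3 -72. ] z 10.1 px 152 233 66 100
3 R 1166 tool x [ 26.2 105. ] y [-87.5 -77.3 -66.3] z 10.1 px 321 450 55 112
46 L 403 tool x [-75.7 -53.5] y [-89.3 -78.2 -73.6] z 49.4 px 123 180 63 95
46 R 389 tool x [45.9 69.3] y [-80.6 -69.9 -64.7] z 49.5 px 364 528 80 113
```

View pics/w11z.png

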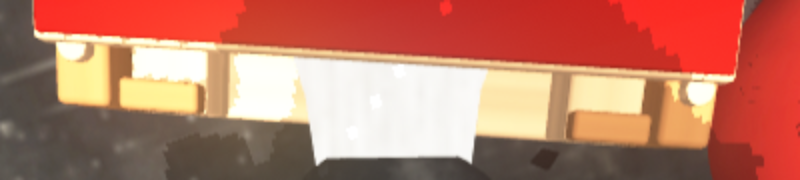

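>>> jog_arm(motion=[[[1,0.0,-0.0015,0.008,0],[1,0,-0.0015,0.018,0],[1,0,-0.0015,0.028,0],[1,0,-0.0015,0.035,0],[1,0,-0.0015,0.036,0]]])

```text
time: 19.58
tool_pos: [389.0, -434.7, 63.8]
orientation: [-0.592, 0.806, 0.001, 0.0]
force: [0.6, -0.1, -2.7]
grip_width: 0.434
```

```bash
cat >> h.py <<'E'
def framecheck(im):
    p,u,v=pts(im,np.ones((420,560),bool)); c=im["frame"][v,u].astype(int)
    T=im["pose"]@np.linalg.inv(im["T_tool_cam"]); q=(p-T[:3,3])@T[:3,:3]
    wood=(c[:,0]>c[:,2]+40)&(c[:,1]>80)&(v<135)&(v>30)&((u<235)|(u>320))&(p[:,2]>51)&(p[:,2]<66)
    k=wood
    L=q[k&(q[:,0]<0)];Rr=q[k&(q[:,0]>0)]
    xl,xr=np.percentile(L[:,0],1),np.percentile(Rr[:,0],99); yl,yr=np.percentile(L[:,1],99),np.percentile(Rr[:,1],99)
    print("cheek outer x",round(xl,1),round(xr,1),"mid",round((xl+xr)/2,1),"near y",round(yl,1),round(yr,1),"ang",round(np.degrees(np.arctan2(yr-yl,154)),2))
    red=(c[:,0]>90)&(c[:,1]<70)&(c[:,2]<70)&(v<110)&(abs(q[:,0])<85)&(q[:,2]<0)&(q[:,2]>-30)
    E=np.array([q[np.nonzero(red&(u==w))[0][np.argmax(v[red&(u==w)])]] for w in range(20,545,4) if (red&(u==w)).sum()>3])
    a=np.polyfit(E[:,0],E[:,1],1); k=abs(E[:,1]-np.polyval(a,E[:,0]))<2.5; E=E[k]; a=np.polyfit(E[:,0],E[:,1],1)
    print("board edge x",np.round([E[:,0].min(),E[:,0].max()],1),"mid",round((E[:,0].min()+E[:,0].max())/2,1),"y0",round(a[1],1),"ang",round(np.degrees(np.arctan(a[0])),2),"z",np.round(E[[0,-1],2],1))
E
python3 - <<'E'
from h import *
vision.get_image("scene")
cmd([387.5,-435.2,100],-107.4)
framecheck(dict(np.load("w11.npz")))
im=wrist("w12"); framecheck(im)
im=vision.get_image("scene"); cv2.imwrite("pics/scene6.png",cv2.resize(im["frame"][220:360,270:420,::-1],None,fx=4,fy=4))
E
```

```text
t 19.62 pos [ 389.2 -434.9   64.2] yaw -107.41 z [-4.e-04  7.e-04 -1.e+00] F [ 1.  -0.2 -2.3] M [0.02 0.31 0.05] w 40.7 q [-0.97  0.62  1.56  0.    0.97  0.9 ]
shift [ 0.0007  0.0015 -0.0358] turn -0.0002
cheek outer x -87.6 80.8 mid -3.4 near y -75.0 -64.2 ang 4.01
board edge x [-65.   60.1] mid -2.5 y0 -81.4 ang 3.43 z [-12.8 -12. ]
cheek outer x -87.7 81.5 mid -3.1 near y -73.7 -63.2 ang 3.9
board edge x [-65.5  60.8] mid -2.3 y0 -81.4 ang 3.47 z [-11.8 -10.4]
```

View pics/w12.png

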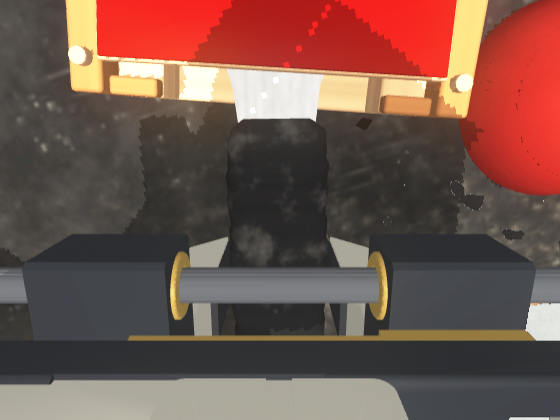

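View pics/scene6.png

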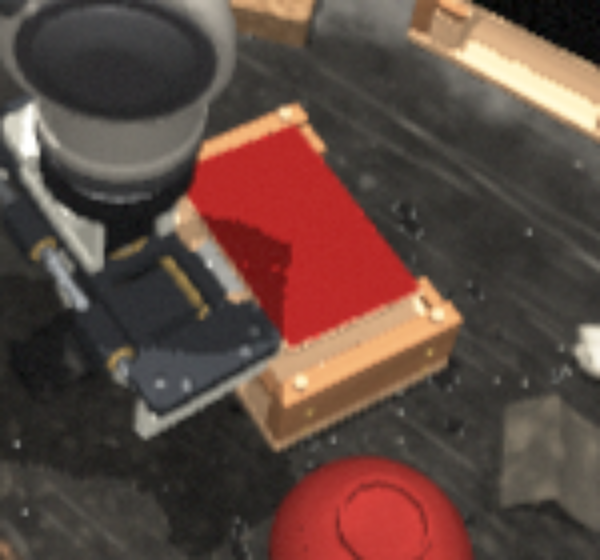

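Centred to within about 1 mm, with the angle matched to within 0.5°. Lowering gently.

>>> jog_arm(motion=[[[1,0,-0.0007,0.005,0],[1,0,-0.0007,0.01,0],[1,0,-0.0007,0.014,0],[1,0,-0.0007,0.018,0],[1,0,-0.0007,0.021,0]]])

```text
time: 20.35
tool_pos: [389.9, -435.2, 43.3]
orientation: [-0.592, 0.806, 0.0, 0.0]
force: [-0.7, 0.1, -1.8]
grip_width: 0.436
```

>>> jog_arm(motion=[[[1,0,0,0.002,0],[1,0,0,0.004,0],[1,0,0,0.006,0],[1,0,0,0.008,0],[1,0,0,0.009,0]]])

```text
time: 20.98
tool_pos: [390.0, -435.3, 34.6]
orientation: [-0.592, 0.806, -0.0, 0.0]
force: [-0.2, -0.2, -1.9]
grip_width: 0.435
```

```bash
python3 - <<'E'
from h import *
cmd([387.5,-435.2,22.5],-107.4)
im=wrist("w13"); framecheck(im); boardedge(im)
im=vision.get_image("scene"); cv2.imwrite("pics/scene7.png",cv2.resize(im["frame"][220:360,270:420,::-1],None,fx=4,fy=4))
E
```

```text
t 20.98 pos [ 390.  -435.3   34.6] yaw -107.41 z [ 1.e-04 -0.e+00 -1.e+00] F [-0.2 -0.2 -1.9] M [0.04 0.27 0.03] w 40.0 q [-0.97  0.66  1.58  0.    0.91  0.9 ]
shift [0.0006 0.0024 0.0121] turn -0.0001
cheek outer x -88.0 81.2 mid -3.4 near y -72.7 -62.3 ang 3.87
board edge x [-66.4  61. ] mid -2.7 y0 -81.0 ang 3.47 z [-12.8 -13.6]
edge x [-64.6  60.1] mid -2.2 y at0 -81.0 angle deg 3.46 z ends [-13.9 -13.3]
face plane slope x,y [0.058 0.157 1.951] 25747
handle front y -62.7 handle top z -18.7
```

View pics/scene7.png

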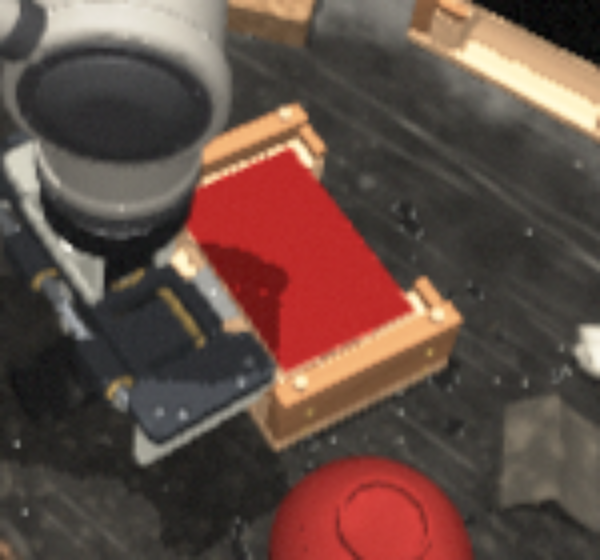

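View pics/w13.png

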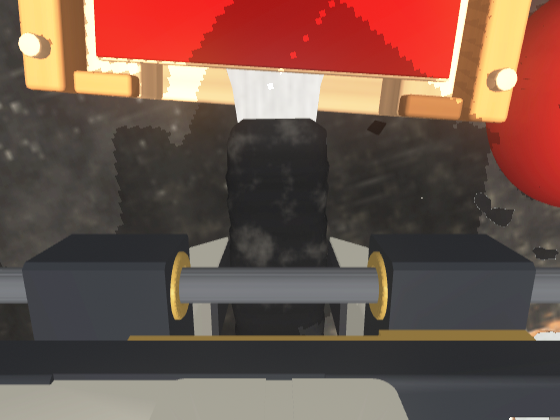

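The board is within the cheeks and its near edge clears the stops. Lowering the blade clear.

>>> jog_arm(motion=[[[1,0,0,0.002,0],[1,0,0,0.004,0],[1,0,0,0.007,0],[1,0,0,0.01,0],[1,0,0,0.013,0]]])

```text
time: 21.7
tool_pos: [389.9, -435.2, 21.4]
orientation: [-0.592, 0.806, 0.0, 0.0]
force: [0.1, 0.2, -1.1]
grip_width: 0.437
```

```bash
python3 - <<'E'
from h import *
cmd([387.5,-435.2,22.5],-107.4)
im=wrist("w14"); framecheck(im); boardedge(im); prof(im)
im=vision.get_image("scene"); cv2.imwrite("pics/scene8.png",cv2.resize(im["frame"][220:360,270:420,::-1],None,fx=4,fy=4))
E
```

```text
t 21.7 pos [ 389.9 -435.2   21.4] yaw -107.41 z [-0.e+00  2.e-04 -1.e+00] F [ 0.1  0.2 -1.1] M [-0.04  0.24 -0.  ] w 40.2 q [-0.97  0.68  1.59  0.    0.88  0.9 ]
shift [ 0.0007  0.0023 -0.0011] turn -0.0001
cheek outer x -87.0 81.0 mid -3.0 near y -72.7 -62.3 ang 3.85
board edge x [-66.   61.2] mid -2.4 y0 -81.0 ang 3.46 z [-24.6 -25. ]
edge x [-65.9  61.4] mid -2.3 y at0 -81.2 angle deg 3.41 z ends [-25.  -25.6]
face plane slope x,y [ 0.027  0.168 -9.552] 25413
handle front y -62.8 handle top z -19.3
-96 5984 [-36.   36.  -25.1]
-84 6368 [-36.   36.  -24.9]
-72 3366 [-35.9  36.   -7.7]
-60 2028 [-19.5  17.4 -18.1]
-48 2130 [-20.6  19.2 -18.7]
-36 2081 [-21.2  19.2 -18.7]
```

View pics/scene8.png

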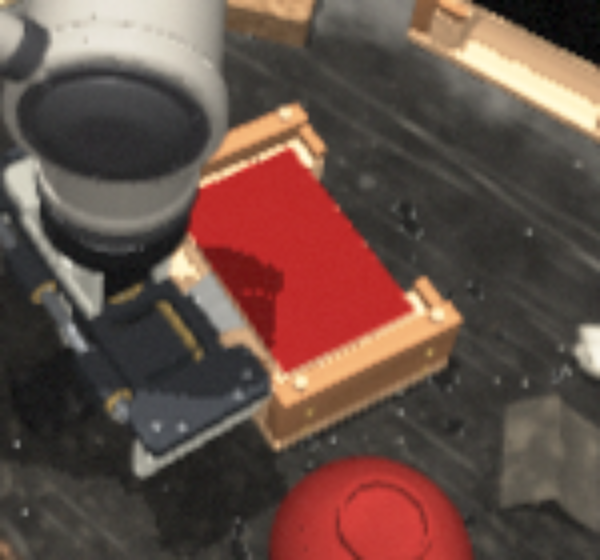

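View pics/w14.png

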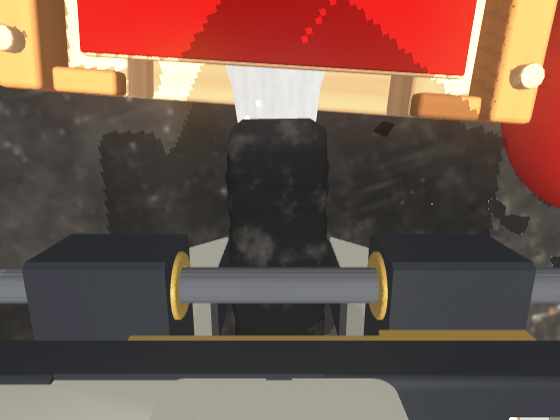

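The board face is at z≈46.5, seated on both ledges, and the blade is about 10 mm below it. Drawing the blade out.

>>> jog_arm(motion=[[[1,0,0.01,0,0],[1,0,0.025,0,0],[1,0,0.04,0,0],[1,0,0.055,0,0],[1,0,0.07,0,0]]])

```text
time: 22.42
tool_pos: [322.2, -414.1, 21.8]
orientation: [-0.592, 0.806, -0.0, 0.0]
force: [-0.3, -1.1, -0.9]
grip_width: 0.436
```

>>> jog_arm(motion=[[[1,0,0.015,0,0],[1,0,0.03,0,0],[1,0,0.044,0,0],[1,0,0.052,0,0],[1,0,0.052,0,0]]])

```text
time: 23.05
tool_pos: [273.2, -398.8, 21.7]
orientation: [-0.592, 0.806, 0.0, 0.0]
force: [0.9, 0.1, -1.3]
grip_width: 0.435
```

```bash
python3 - <<'E'
from h import *
cmd([387.5,-435.2,22.5],-107.4)
im=wrist("w15"); 
im=vision.get_image("scene"); cv2.imwrite("pics/scene9.png",cv2.resize(im["frame"][220:360,250:420,::-1],None,fx=4,fy=4))
E
```

```text
t 23.05 pos [ 273.2 -398.8   21.7] yaw -107.45 z [ 1.e-04  1.e-04 -1.e+00] F [ 0.9  0.1 -1.3] M [-0.03  0.16  0.01] w 40.0 q [-1.13  0.54  1.88  0.    0.72  0.75]
shift [ 0.0005 -0.12   -0.0007] turn -0.0008
```

View pics/scene9.png

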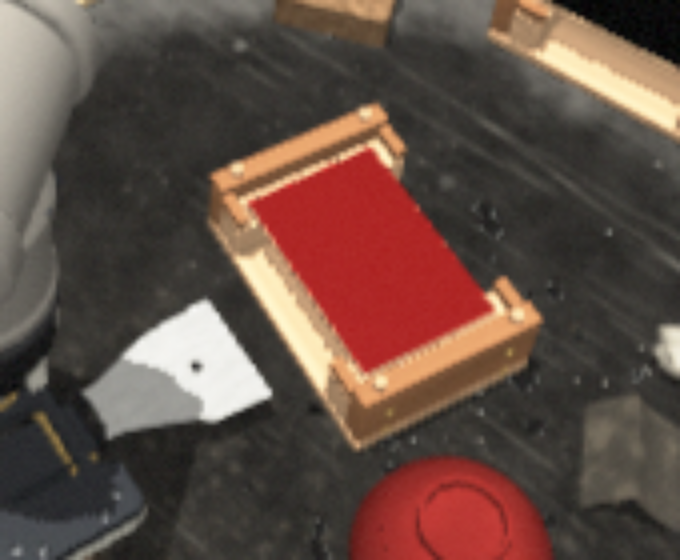

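View pics/w15.png

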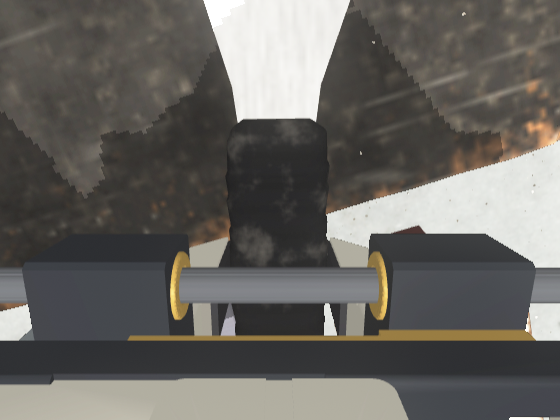

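The board lies flat inside the four stops and the blade is out. Next I lay the scraper on the open bench between the stand and the frame.

>>> jog_arm(motion=[[[1,0,0,-0.02,0],[1,0,0,-0.05,0],[1,-0.02,0,-0.08,0],[1,-0.05,0,-0.09,0],[1,-0.09,0,-0.09,0]]])

```text
time: 23.78
tool_pos: [301.5, -313.2, 112.7]
orientation: [-0.592, 0.806, -0.002, 0.0]
force: [0.5, 0.1, -2.3]
grip_width: 0.438
```

```bash
python3 - <<'E'
from h import *
cmd([420,-245,60],-107.4)
E
```

```text
t 23.77 pos [ 301.5 -313.2  112.7] yaw -107.45 z [ 0.002  -0.0027 -1.    ] F [ 0.5  0.1 -2.3] M [ 0.01  0.16 -0.01] w 40.3 q [-0.98  0.32  1.92  0.    0.9   0.89]
shift [-0.1007 -0.0924  0.0528] turn -0.0008
```

>>> jog_arm(motion=[[[1,-0.03,-0.015,0,0],[1,-0.06,-0.04,0.01,0],[1,-0.085,-0.065,0.025,0],[1,-0.1,-0.085,0.045,0],[1,-0.1007,-0.0924,0.0528,0]]])

```text
time: 24.4
tool_pos: [419.8, -243.4, 57.9]
orientation: [-0.593, 0.805, 0.001, -0.0]
force: [-1.1, -0.1, -1.3]
grip_width: 0.436
```

```bash
python3 - <<'E'
from h import *
im=wrist("w16"); prof(im); cmd([420,-245,4],-107.4)
im=vision.get_image("top"); cv2.imwrite("pics/top3.png",im["frame"][:,:,::-1])
E
```

```text
-108 327 [-28.7  24.4  -6.3]
-96 3002 [-27.2  22.7  -7. ]
-84 2364 [-23.5  18.6  -7.8]
-72 1904 [-19.4  14.7  -8.5]
-60 2020 [-20.3  16.5 -18. ]
-48 2149 [-21.4  18.2 -18.8]
-36 2089 [-22.   18.3 -18.7]
t 24.45 pos [ 419.8 -244.1   57.5] yaw -107.3 z [-7.e-04  7.e-04 -1.e+00] F [ 0.4 -0.4 -1.7] M [-0.02  0.21 -0.01] w 40.4 q [-0.68  0.49  1.84  0.    0.81  1.19]
shift [ 0.0008 -0.0005  0.0535] turn 0.0017
```

View pics/top3.png

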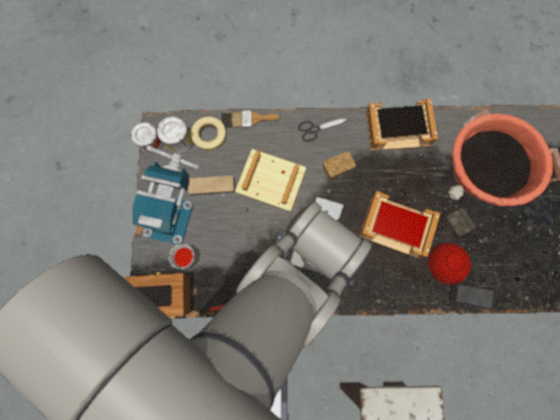

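View pics/w16.png

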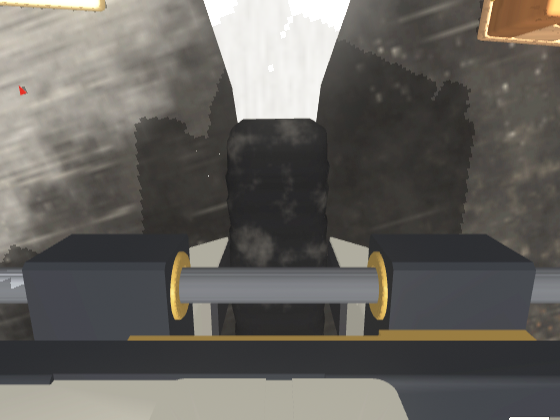

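The bench below is clear. The board lies in the frame, and the stand is empty and undisturbed. Lowering the scraper.

>>> jog_arm(motion=[[[1,0,0,0.02,0],[1,0,0,0.038,0],[1,0,0,0.048,0],[1,0,0,0.052,0],[1,0,0,0.0545,0]]])

```text
time: 25.12
tool_pos: [418.9, -244.8, 4.7]
orientation: [-0.592, 0.806, -0.0, 0.0]
force: [0.4, 0.3, -1.7]
grip_width: 0.44
```

```bash
python3 - <<'E'
from h import *
vision.get_image("scene"); cmd([420,-245,2.7],-107.4)
E
```

```text
t 25.18 pos [ 418.8 -244.7    4.5] yaw -107.42 z [ 4.e-04 -3.e-04 -1.e+00] F [-0.5 -0.2 -1.2] M [0.01 0.21 0.  ] w 40.0 q [-0.69  0.58  1.88  0.    0.68  1.19]
shift [-0.0001 -0.0012  0.0018] turn -0.0003
```

Still about 1.5 mm up with the weight on the wrist. I'll lower the rest of the way, then open gradually.

>>> jog_arm(motion=[[[1,0,0,0.001,0],[1,0,0,0.0018,0],[1,0,0,0.002,0],[1,0,0,0.002,0]]])

```text
time: 25.68
tool_pos: [418.9, -244.5, 2.7]
orientation: [-0.592, 0.806, -0.0, 0.0]
force: [-0.4, 0.0, 3.2]
grip_width: 0.438
```

```bash
python3 - <<'E'
from h import *
cmd([420,-245,2.7],-107.4); vision.get_image("scene"); cmd([420,-245,2.7],-107.4)
E
```

```text
t 25.68 pos [ 418.9 -244.5    2.7] yaw -107.4 z [ 4.e-04 -2.e-04 -1.e+00] F [-0.4  0.   3.2] M [0.05 0.29 0.01] w 40.3 q [-0.69  0.58  1.89  0.    0.68  1.19]
shift [ 0.0001 -0.0012 -0.    ] turn -0.0001
t 25.73 pos [ 418.9 -244.5    2.7] yaw -107.4 z [ 4.e-04 -2.e-04 -1.e+00] F [-0.2  0.5  3.1] M [0.11 0.32 0.  ] w 39.9 q [-0.69  0.58  1.89  0.    0.68  1.19]
shift [ 0.0001 -0.0012 -0.    ] turn -0.0001
```

Contact with the bench at 3 N. Releasing.

>>> jog_arm(motion=[[[0.4,0,0,0,0],[0.2,0,0,0,0],[0,0,0,0,0],[0,0,0,0,0],[0,0,0,0,0]]])

```text
time: 26.35
tool_pos: [418.8, -244.5, 2.4]
orientation: [-0.592, 0.806, 0.0, 0.0]
force: [0.3, -0.5, -0.2]
grip_width: 0.936
```

>>> jog_arm(motion=[[[0,0,0,-0.01,0],[0,0,0,-0.03,0],[0,0,0,-0.07,0],[0,0,0,-0.12,0],[0,0,0,-0.17,0]]])

```text
time: 26.98
tool_pos: [418.5, -244.2, 174.6]
orientation: [-0.592, 0.806, -0.0, 0.0]
force: [0.2, -0.5, 0.1]
grip_width: 1.003
```

```bash
python3 - <<'E'
from h import *
vision.get_image("scene"); cmd([300,300,220],-107.4)
im=wrist("w17")
E
```

```text
t 27.02 pos [ 421.2 -246.3  181.1] yaw -107.39 z [ 0.009  -0.0072 -0.9999] F [ 2.2 -1.4  5.8] M [-0.08  0.04 -0.06] w 92.0 q [-0.69  0.31  1.7   0.    1.11  1.19]
shift [-0.4849  0.2785 -0.0439] turn 0.0001
```

View pics/w17.png

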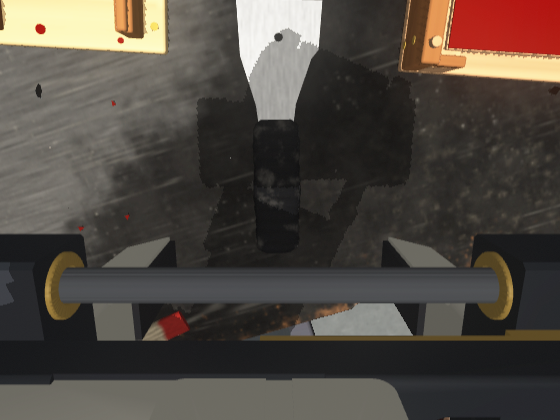

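The scraper lies flat and was left behind cleanly, with its hole at (278,37) and its tail at (277,245). Moving the arm aside for a final check.

>>> jog_arm(motion=[[[0,-0.04,0.01,-0.01,0],[0,-0.09,0.025,-0.025,0],[0,-0.14,0.045,-0.04,0],[0,-0.19,0.06,-0.04,0],[0,-0.24,0.075,-0.04,0]]])

```text
time: 27.7
tool_pos: [418.5, 8.6, 212.6]
orientation: [-0.592, 0.806, -0.0, 0.0]
force: [0.9, -0.2, -0.5]
grip_width: 0.998
```

>>> jog_arm(motion=[[[0,-0.04,0.015,0,0],[0,-0.08,0.03,0,0],[0,-0.12,0.045,0,0],[0,-0.15,0.06,0,0],[0,-0.15,0.06,0,0]]])

```text
time: 28.32
tool_pos: [405.8, 169.6, 212.2]
orientation: [-0.593, 0.805, 0.0, -0.0]
force: [-0.5, 0.5, -0.6]
grip_width: 0.999
```

```bash
python3 - <<'E'
from h import *
for i in range(4): vision.get_image("scene")
cmd([300,300,220],-107.4)
for cam in ["top","scene"]:
    im=vision.get_image(cam); np.savez(f"{cam}_f.npz",**im); cv2.imwrite(f"pics/{cam}_f.png",im["frame"][:,:,::-1])
    for n in ["scraper","sample_board","frame_pocket","lacquer_cup","cork_block","whetstone"]:
        print(cam,n,[(np.round(d["location"],0),round(d["score"],2)) for d in vision.mark_of(n,cam)][:2])
    p,u,v=pts(im,np.ones((420,560),bool)); c=im["frame"][v,u].astype(int)
    m=(c[:,0]>70)&(c[:,1]<50)&(c[:,2]<50)&(np.linalg.norm(p[:,:2]-[508,-473],axis=1)<80)&(p[:,2]>38)
    q=p[m]; A=np.c_[q[:,:2]-q[:,:2].mean(0),np.ones(len(q))]; print("red",rect(q),np.round(np.linalg.lstsq(A,q[:,2],rcond=None)[0],3))
im=dict(np.load("top_f.npz")); cv2.imwrite("pics/top_fz.png",cv2.resize(im["frame"][170:280,280:460,::-1],None,fx=4,fy=4,interpolation=cv2.INTER_CUBIC))
im=dict(np.load("scene_f.npz")); cv2.imwrite("pics/scene_fz.png",cv2.resize(im["frame"][190:350,210:410,::-1],None,fx=3.5,fy=3.5,interpolation=cv2.INTER_CUBIC))
E
```

```text
t 28.52 pos [406.6 167.2 212.3] yaw -107.46 z [-3.e-04 -3.e-04 -1.e+00] F [ 0.1 -0.4 -0.1] M [-0.04  0.19 -0.04] w 91.9 q [ 0.22  0.2   1.77 -0.    1.18  2.09]
shift [-0.0947  0.1416 -0.0077] turn -0.0011
top scraper [(array([435.,  84.,   3.]), 0.48)]
top sample_board [(array([ 506., -475.,   44.]), 0.7)]
top frame_pocket []
top lacquer_cup [(array([434.,  83.,  -1.]), 0.7)]
top cork_block [(array([ 680., -326.,    0.]), 0.98)]
top whetstone [(array([628.,  26.,  -1.]), 0.76)]
red (array([ 508.1, -472.2]), array([120.6,  81.5]), 68.6) [-2.0000e-03  5.0000e-03  4.6256e+01]
scene scraper [(array([ 470., -264.,    6.]), 0.85)]
scene sample_board [(array([ 509., -474.,   37.]), 0.8), (array([ 424., -245.,    9.]), 0.27)]
scene frame_pocket [(array([433.,  86.,   3.]), 0.49)]
scene lacquer_cup [(array([432.,  85.,   3.]), 0.61)]
scene cork_block [(array([ 681., -330.,    0.]), 0.56)]
scene whetstone [(array([628.,  22.,  -0.]), 0.84), (array([ 680., -329.,    0.]), 0.21)]
red (array([ 510.3, -474.6]), array([125.5,  89.3]), 68.97) [-3.0000e-03 -2.0000e-03  4.5937e+01]
```

View pics/top_f.png

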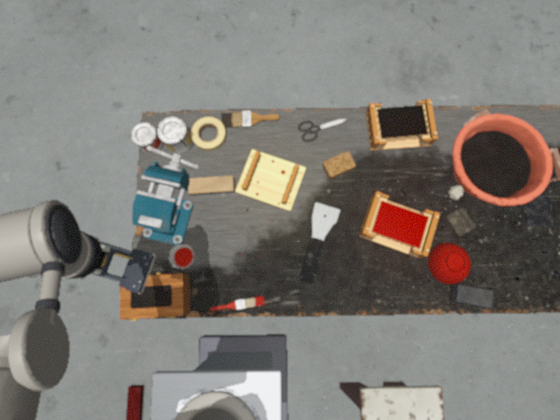

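View pics/top_fz.png

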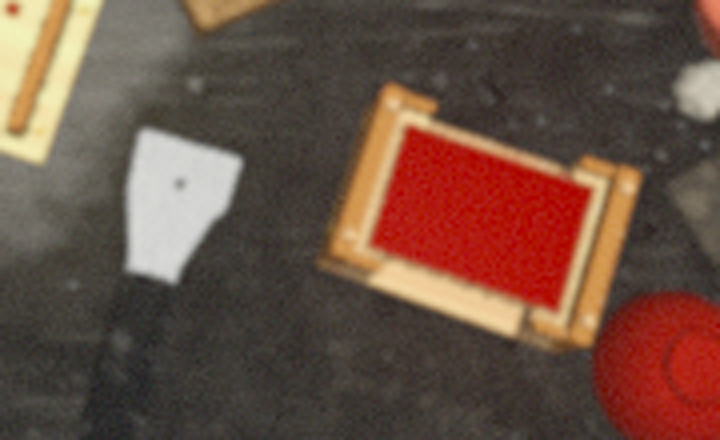

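View pics/scene_fz.png

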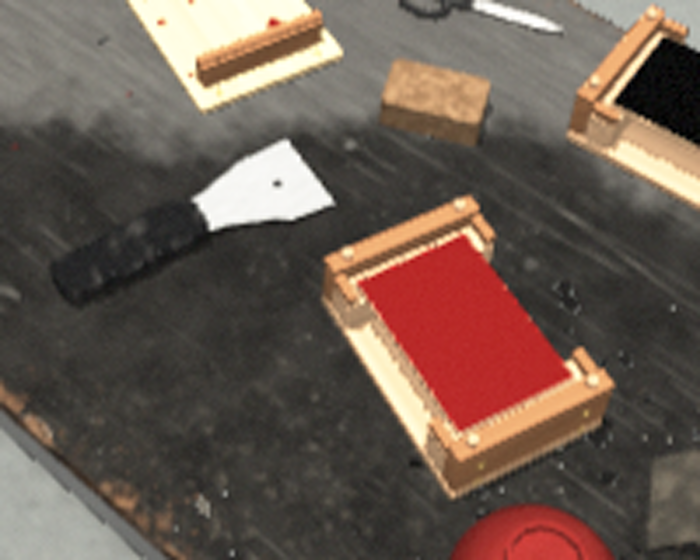

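Everything is in place: the board lies flat in the pocket with its face at z=46, the scraper is flat on the bench, and the arm is clear. Handing in.

```bash
python3 -c "
from plant import ctrl
print(ctrl.hand_in())"
```

```text
the job is handed in; nothing more can be done
None
```

The board is lying face up in the drying frame, flat on both ledges inside the four corner stops. The scraper is back on the bench, flat and the same way up as before. I handed the job in at about 28.6 s; the hand-in reports no verdict.

**What I did:** I gripped the scraper by its handle, slid the blade under the board between the bearers and lifted it. I carried it about 5° nose down, lowered it into the frame and drew the blade out underneath. I then laid the scraper on open bench between the stand and the frame, not where it first lay.

**Last checks:**
- **Board:** the top camera put its centre at (508, -472), against a fitted pocket centre of (508, -472). The face is about 46 mm up, with a slope of at most 0.005, and turned about 1° from the frame.
- **Other items:** the cup, cork block and whetstone are where they were, within the networks' accuracy (about 4 mm).
- **Arm:** it stands clear, with no significant force at the wrist.

**What went wrong or disagreed:**
- **First lift:** I lifted before the fingers had fully closed, and the scraper slipped down a little in the grip. I set it down, regripped it and it held.
- **Networks:** in the last pictures the top camera confused the scraper with the cup, and neither camera found the frame pocket correctly. For those I relied on the pictures and the depth measurements.
- **Cameras:** the top and scene cameras differed by about 2–3 mm on the frame and board positions.

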